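# Set up the bench fume-extraction point for sampling

## Robot

A 7-joint arm with a two-finger parallel gripper is mounted at the origin on the work surface. World frame = base frame: x ahead of the robot, y to its left, z up, the work surface at z = 0. Lengths are in mm, angles in rad, forces in N, time in s.
With the tool pointing down it reaches from about 425 to 950 mm from the base axis. Payload 4.7 kg.
Tool frame: the origin (TCP) lies at the very end of the fingers, on their centre line; the grasp point (between the pads) lies 19 mm behind it; z points along the fingers, y is the line along which they close (so a half turn about z gives the same grasp; the last joint's range is limited). The gripper opens to 87 mm and grips with 3 to 60 N. Pads are 19 mm wide; open, the fingers measure 117 mm over their backs; the gripper's body (75 mm by 190 mm) begins 51 mm behind the grasp point.
Start: joints at [-1.294, 0.469, -0.049, 1.532, 0.024, 1.141, -0.082], TCP at [203.171, 643.719, 183.273] pointing down, gripper open.
Joint ranges: [-2.59, 2.59], [-0.33, 1.99], [-1.39, 1.29], [0.1, 2.45], [-1.04, 4.18], [0.21, 1.99], [-2.66, 2.66]. Speed limits (rad/s): [2.57, 2.57, 3.14, 3.14, 3.14, 3.14, 3.14].

## Interface

Orientations are given as a unit quaternion [x, y, z, w].
In Python, from bench import ctrl gives the robot as it stands. The module is installed in compiled form; this text tells all that it offers.
- The arm moves only by the shell command python3 -m pendant 'ROWS' [FORCE]. ROWS is JSON, a list of rows, each an object with "grip": the gripper command: -1 is fully open, 1 is shut, values between are in proportion; "translation": the shift along the tool's x, y, z in m, a list of three; "rotation": the turn, a rotation vector about the tool's x, y, z in rad, a list of three. A call has 1 to 12 rows; each row is the pose to reach, as a shift and turn from the pose commanded when the call began, along the tool's axes at that moment; what a row does not reach only later rows make up. A row lasts 1/12 s, in which the tool goes at most 41.7 mm and 7.16 degrees, less where a joint would pass 70% of its speed; a pose out of reach is approached as far as the arm can. A call with a gripper value outside its range is refused whole. The fingers move at their own pace and stop on an object; FORCE is the grip in N (left out, the last holds). Time passes only in rows, so rows that repeat a pose let the fingers close. It gives the time, the measured TCP pose, the force, the opening and the grip force at its end, in the units of the state.
- ctrl.sense(): the state, without advancing time (a new reading comes with each control period).
- ctrl.read_camera(name): name is "scene" or "top" or "wrist"; returns (picture, depth): 400x640x3 uint8, blue, green, red; 400x640 float32, mm along the optical axis (not along the pixel's ray), 0 where there is no reading.
- ctrl.camera_params(name): a dict with "K" (3x3 intrinsics, pixels), "extrinsics" (4x4, takes a point from camera to world coordinates). Camera axes: x right, y up, looking along -z (the intrinsics and any distortion apply to the point x, -y, -z); pixel columns grow to the right and rows downward; lengths in mm; the calibration is good to about 2 mm. A picture is of the moment at which its call begins: read the wrist's pose just before it. camera_params takes no time and is no camera call; for the wrist camera it gives the pose at the moment of the call.
- ctrl.job_done(): hands the job in; it is judged then, once.
The state is a dict: "t": time; "joints": joint angles; "qd": joint speeds; "joint_efforts": joint torques, N m; "tcp_pos": TCP position; "tcp_rot": TCP orientation; "force": force on the tool from outside, world axes, zero at the start; "moment": the same for the moment, N m; "finger_gap": opening from 0.0 (shut) to 1.0 (fully open); "grip_force": force on a finger pad.
Only numpy, scipy, OpenCV 4.12 (cv2) and the standard library are available. Lean on these libraries where they do the work, as an engineer would, in place of code of your own. Each camera call takes 0.05 s, during which the arm holds its last target. There are 200 camera calls.

## Task

Get the fume-extraction point ready for opening samples: first turn its damper handle, left part-open, fully shut so that it does not draw while you set up; then stand every sample jar upright on the floor of the tray, and swivel and tilt the extraction hood so that it points straight at the middle of the tray floor. Only when all the jars are in and the hood is aimed, turn the damper handle all the way to its open stop, and leave everything so; do not disturb the other things on the bench.

Things in the scene. Friction and masses are not known exactly. Their poses are not given: they have to be found in the camera images.
- jar0: Sample jar, an upright capped cylinder 56 mm in diameter and 66 mm tall (white body, 18 mm high cap of the same diameter), about 0.15 kg, its weight low down so that it does not tip easily; three to five identical ones stand on the bench to the robot's right (-y side) at the start. Origin: centre of the underside; z is its axis, up when upright.
- jar1: Sample jar, an upright capped cylinder 56 mm in diameter and 66 mm tall (white body, 18 mm high cap of the same diameter), about 0.15 kg, its weight low down so that it does not tip easily; three to five identical ones stand on the bench to the robot's right (-y side) at the start. Origin: centre of the underside; z is its axis, up when upright.
- jar2: Sample jar, an upright capped cylinder 56 mm in diameter and 66 mm tall (white body, 18 mm high cap of the same diameter), about 0.15 kg, its weight low down so that it does not tip easily; three to five identical ones stand on the bench to the robot's right (-y side) at the start. Origin: centre of the underside; z is its axis, up when upright.
- jar3: Sample jar, an upright capped cylinder 56 mm in diameter and 66 mm tall (white body, 18 mm high cap of the same diameter), about 0.15 kg, its weight low down so that it does not tip easily; three to five identical ones stand on the bench to the robot's right (-y side) at the start. Origin: centre of the underside; z is its axis, up when upright.
- jar4: Sample jar, an upright capped cylinder 56 mm in diameter and 66 mm tall (white body, 18 mm high cap of the same diameter), about 0.15 kg, its weight low down so that it does not tip easily; three to five identical ones stand on the bench to the robot's right (-y side) at the start. Origin: centre of the underside; z is its axis, up when upright.
- tray: Shallow open tray fixed to the bench, 290 mm (its x) by 210 mm (its y) outside, rim 20 mm high, walls 5 mm thick, floor 5 mm thick. Origin: centre of the underside. There is room for six jars in two rows of three, 90 mm apart both ways.
- tray_mid (a point): Middle of the tray floor (its upper face): the point the hood must point at.
- stand: Fixed extraction point: grey foot plate 360 x 120 mm, 8 mm thick, an upright round column (50 mm diameter, 175 mm tall) and, from the column towards the stand's -x, a horizontal round duct 74 mm in diameter whose axis lies 49 mm above the bench, ending 245 mm from the column axis, with collars 82 mm in diameter. Origin: at bench level on the column axis. Its -y side faces the tray, roughly.
- swivel_axis (a point): On the column's vertical axis at the height of the swivel arm (200 mm above the bench). The frame turns with the arm: x is the horizontal direction in which the hood faces, y is parallel to the tilt axis. The arm ends in a fork (134 mm wide, 24 mm tall) that carries the hood on a tilt axis 110 mm out along x, at the same height.
- swivel (a joint): Swivel of arm and hood about the column's vertical axis, rad; at 0 the hood faces the stand's -y, growing anticlockwise seen from above; stops at -0.7 and 1.3. Starts turned well away from the tray (0.75 to 1.05). Stiff (about 0.35 N m of friction) and stays where it is left.
- hood (a joint): Tilt of the hood about its horizontal axis, rad: 0 faces level, growing as it faces down; stops at 0 and 1.15. Friction about 0.3 N m; it stays where it is left.
- hood_pivot (a point): Centre of the hood on the tilt axis, frame turning with the hood: x is the hood's pointing axis, out of its mouth; y is the tilt axis. The hood is a white cone along x, from a 60 mm wide back 35 mm behind this point to its 108 mm wide mouth 72 mm ahead of it.
- hood_knob (a point): Centre of the black ball (26 mm diameter) on a 10 mm thick stem on top of the hood, the handle for swivelling and tilting. It lies 100 mm from the tilt axis, in the hood's frame 48 mm behind it (-x) and 88 mm above (+z), so it stands straight above the tilt axis at a tilt of 0.5 rad. About 50 mm of stem is free below it. Pushed sideways it swivels the hood, pushed forwards (the way the hood faces) it tilts the hood down.
- damper (a joint): Quarter-turn damper handle on top of the duct, rad: 0 is the shut stop (handle across the duct, pointing to the stand's -y), 1.571 the open stop (along the duct, pointing to the column), growing anticlockwise seen from above. Starts part-open, between 0.5 and 1.2. Friction about 0.2 N m; it stays where it is left.
- damper_axis (a point): Point on the damper handle's vertical turning axis, at the height of the handle's grip (138 mm above the bench).
- damper_grip (a point): On the upright round black grip (20 mm diameter, its top at 156 mm and the steel lever below it at 106 mm above the bench) at the end of the damper handle, 70 mm from the turning axis; the point lies on the grip's axis 138 mm above the bench.
- small_bottle: Bystander: narrow-necked amber bottle with a black cap, 56 mm diameter, 100 mm tall, on the near side of the tray. Origin: centre of the underside. Leave alone.
- weight_block: Bystander: round steel weight with a small neck, 60 mm diameter, 52 mm tall, on the robot's side of the tray. Origin: centre of the underside. Leave alone.
Mind the look-alikes: they are no part of the job. Leave any yellow look-alike of the jar0 alone. Leave any turquoise look-alike of the jar4 alone.

How it is judged:
By the outcome, as a careful person would: the job done as asked, in the order asked, and still so for the second after the job is handed in, with the robot touching nothing.
Of jar0, jar1, jar2, jar3, jar4 only 3 to 5 are there at a start; the rules pass over those that are not, and their reading is None.
At some moment in a run one of jar0, jar1, jar2, jar3, jar4 may be knocked a few centimetres aside while the robot is not near it.
It also fails if it takes over 210 s, if anything falls off the work surface, if the arm or the gripper's body presses on something with over 40 N, if the wrist force passes 120 N, or if a joint passes its speed limit or range.

## Working session

There is one attempt and no reset: what is moved stays moved. The work goes in short steps, Python scripts to look and compute and a shell command to move; the robot and the scene stay as the last step left them, time stands still between calls to the robot, and variables do not carry over. Pictures are saved under pics/ and viewed, at most 14 in all, crops included, and the job is handed in when it is done.

```bash
mkdir -p pics
cat > h.py <<'E'
import numpy as np,cv2,sys
from bench import ctrl
from scipy.spatial.transform import Rotation as R
def shot(name,fn,save=True):
    P=ctrl.camera_params(name); im,d=ctrl.read_camera(name)
    np.savez('pics/'+fn+'.npz',im=im,d=d,K=P['K'],E=P['extrinsics'])
    cv2.imwrite('pics/'+fn+'.png',im); return im,d
def load(fn): return np.load('pics/'+fn+'.npz')
def px(f,u,v,z=None):
    """pixel -> world; by depth, or on plane z"""
    K=f['K'];E=f['E']; r=np.array([(u-K[0,2])/K[0,0],-(v-K[1,2])/K[1,1],-1.])
    if z is None:
        w=f['d'][int(v)-1:int(v)+2,int(u)-1:int(u)+2]; s=np.median(w[w>0])
    else:
        s=(z-E[2,3])/(E[:3,:3]@r)[2]
    return E[:3,:3]@(r*s)+E[:3,3]
def proj(f,p):
    E=f['E'];K=f['K'];c=E[:3,:3].T@(np.array(p)-E[:3,3]); return K[0,0]*c[0]/-c[2]+K[0,2],K[1,1]*-c[1]/-c[2]+K[1,2]
def cloud(f):
    K=f['K'];E=f['E'];v,u=np.mgrid[0:400,0:640];d=f['d']
    c=np.stack([(u-K[0,2])/K[0,0]*d,-(v-K[1,2])/K[1,1]*d,-d],-1)
    return c@E[:3,:3].T+E[:3,3]
def to_tool(p,yaw=None):
    """shift in tool axes (m) to take TCP to world p (mm)"""
    s=ctrl.sense(); r=R.from_quat(s['tcp_rot']); return np.round(r.inv().apply(np.array(p)-s['tcp_pos'])/1000,4)
E
python3 - <<'E'
from h import *
s=ctrl.sense();print(s);print(R.from_quat(s['tcp_rot']).as_matrix().round(3))
for n in('scene','top','wrist'):
    shot(n,n+'0')
    P=ctrl.camera_params(n);print(n,P['K'],P['extrinsics'].round(3) if hasattr(P['extrinsics'],'round') else P['extrinsics'],P.keys())
E
```

```text
{'t': 0.0, 'joints': array([-1.29389506,  0.46944043, -0.04859309,  1.53371311,  0.02411263,
        1.14099029, -0.08228935]), 'qd': array([ 0.00086339, -0.00026633, -0.00022063,  0.00044821,  0.00183956,
       -0.00017103,  0.00126598]), 'joint_efforts': array([-1.17070686e-03, -5.07981312e+01, -8.09877017e-02, -2.36151087e+01,
       -6.13299175e-02,  3.81766458e-02,  1.80616425e-04]), 'tcp_pos': array([203.00561793, 643.03013745, 182.19207215]), 'tcp_rot': array([ 1.52282600e-01,  9.88336504e-01, -9.76616575e-04, -1.07478300e-04]), 'force': array([ 0.04844858, -0.12863565,  0.36889574]), 'moment': array([ 0.01675039, -0.04571385,  0.00054494]), 'grip_force': 0.0, 'finger_gap': 0.9946332126126053}
[[-0.954  0.301 -0.001]
 [ 0.301  0.954 -0.002]
 [-0.    -0.002 -1.   ]]
scene [[455.63976631   0.         319.81429567]
 [  0.         455.63976631 193.41481345]
 [  0.           0.           1.        ]] [[-5.990000e-01 -6.110000e-01  5.180000e-01  1.125225e+03]
 [ 8.010000e-01 -4.690000e-01  3.720000e-01  4.351010e+02]
 [ 1.600000e-02  6.380000e-01  7.700000e-01  1.181630e+03]
 [ 0.0
[... 168 characters left out ...]
73 ]
 [  0.           0.           1.        ]] [[-2.200000e-02  9.840000e-01 -1.770000e-01  2.943130e+02]
 [-9.990000e-01 -2.600000e-02 -2.200000e-02 -5.546900e+01]
 [-2.600000e-02  1.760000e-01  9.840000e-01  1.215947e+03]
 [ 0.000000e+00  0.000000e+00  0.000000e+00  1.000000e+00]] dict_keys(['K', 'extrinsics'])
wrist [[285.64090849   0.         319.1867696 ]
 [  0.         285.64090849 204.15992501]
 [  0.           0.           1.        ]] [[ 3.02000e-01 -9.19000e-01 -2.55000e-01  1.33510e+02]
 [ 9.53000e-01  2.90000e-01  8.30000e-02  6.65805e+02]
 [-2.00000e-03 -2.68000e-01  9.63000e-01  3.84972e+02]
 [ 0.00000e+00  0.00000e+00  0.00000e+00  1.00000e+00]] dict_keys(['K', 'extrinsics'])
```

View pics/top0.png

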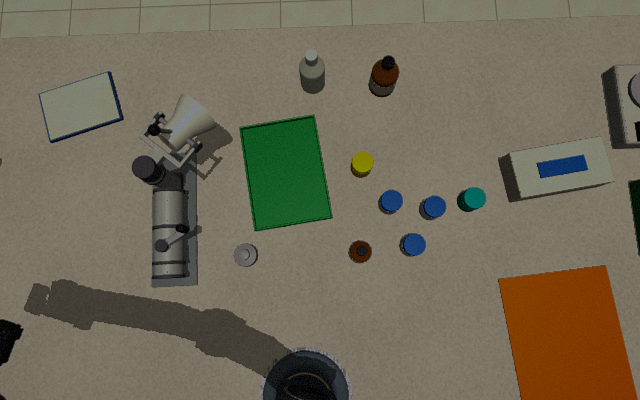

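View pics/scene0.png

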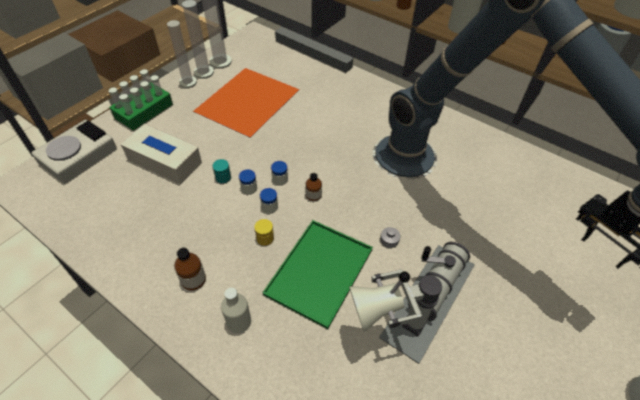

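Top view: three blue-capped jars at (391,202), (433,208) and (414,245), with yellow (362,164) and turquoise (472,199) look-alikes. The tray is centred near (286,172). The stand's column is at (147,168), the damper grip at about (181,229) with its axis at (163,245), and the hood knob at (155,129).

Run:
```python
from h import *
for n in('top0','scene0'):
    f=load(n);C=cloud(f);hsv=cv2.cvtColor(f['im'],cv2.COLOR_BGR2HSV)
    ok=f['d']>0
    for nm,lo,hi in(('blue',105,125),('yel',22,34),('turq',82,98),('green',50,75)):
        m=((hsv[...,0]>=lo)&(hsv[...,0]<=hi)&(hsv[...,1]>120)&(hsv[...,2]>50)&ok).astype('u1')
        k,L,st,ce=cv2.connectedComponentsWithStats(m)
        for i in range(1,k):
            if st[i,4]<60: continue
            p=C[L==i]; t=p[p[:,2]>np.percentile(p[:,2],95)-6] if nm!='green' else p
            print(n,nm,st[i,4],ce[i].round(0),'mid',((t.min(0)+t.max(0))/2).round(0),'mean',t.mean(0).round(0))
            if nm=='green' and st[i,4]>1000:
                fl=p[p[:,2]<12];print(' rect',cv2.minAreaRect(p[:,:2].astype('f4')),'z',np.percentile(p[:,2],[5,50,95]).round(1),'floor',cv2.minAreaRect(fl[:,:2].astype('f4')))
# stand: slices
f=load('top0');C=cloud(f);g=load('scene0');D=cloud(g)
P=np.vstack([C[f['d']>0],D[g['d']>0]])
reg=(P[:,0]>200)&(P[:,0]<750)&(P[:,1]>130)&(P[:,1]<450); P=P[reg]
for lo,hi in((5,12),(128,145),(145,165),(165,182),(185,215),(215,260),(260,320)):
    q=P[(P[:,2]>lo)&(P[:,2]<hi)];print(lo,hi,len(q),q.min(0).round(),q.max(0).round(),q.mean(0).round())
q=P[(P[:,2]>5)&(P[:,2]<11)];print(cv2.minAreaRect(q[:,:2].astype('f4')))
np.savetxt('pics/st.txt',P)
im=cv2.resize(load('top0')['im'][90:300,120:260],None,fx=4,fy=4,interpolation=cv2.INTER_CUBIC)[:600*2]
a=cv2.resize(load('top0')['im'][90:290,110:260],None,fx=3,fy=3,interpolation=cv2.INTER_CUBIC)
b=cv2.resize(load('scene0')['im'][220:370,340:490],(350,350),interpolation=cv2.INTER_CUBIC)
c=np.zeros((600,800,3),'u1');c[:,:450]=a;c[:350,450:]=b;cv2.imwrite('pics/crop0.png',c)
```

```text
top0 blue 82 [114.  97.] mid [802. 521.  13.] mean [804. 521.  12.]
top0 blue 729 [562. 166.] mid [ 549. -660.   86.] mean [ 548. -661.   84.]
top0 blue 364 [391. 200.] mid [ 477. -233.   68.] mean [ 476. -233.   66.]
top0 blue 365 [434. 206.] mid [ 458. -340.   68.] mean [ 458. -341.   67.]
top0 blue 374 [414. 244.] mid [ 363. -282.   68.] mean [ 364. -283.   67.]
top0 yel 408 [362. 163.] mid [ 578. -163.   68.] mean [ 579. -163.   66.]
top0 turq 368 [474. 198.] mid [ 478. -442.   68.] mean [ 477. -442.   67.]
top0 green 7809 [285. 173.] mid [570.  42.  11.] mean [569.  42.   6.]
 rect ((570.5455322265625, 41.99591827392578), (288.71728515625, 209.04428100585938), 8.477924346923828) z [ 0.8  4.8 17.3] floor ((570.1295166015625, 41.90355682373047), (287.44891357421875, 200.5833282470703), 8.353615760803223)
scene0 blue 239 [159. 145.] mid [ 548. -658.   85.] mean [ 548. -657.   85.]
scene0 blue 159 [279. 168.] mid [ 367. -281.   69.] mean [ 367. -279.   67.]
scene0 blue 172 [247. 177.] mid [ 462. -337.   70.] mean [ 461. -337.   68.]
scene0 blue 180 [268. 195.] mid [ 480. -230.   69.
[... 405 characters left out ...]
96258544922), 8.273564338684082) z [ 1.6  5.7 17.4] floor ((572.6895751953125, 41.75505065917969), (287.6991882324219, 204.17091369628906), 7.907156944274902)
5 12 4463 [200. 130.   5.] [749. 450.  12.] [489. 313.   8.]
128 145 146 [401. 214. 128.] [690. 370. 145.] [518. 311. 137.]
145 165 188 [402. 205. 145.] [708. 374. 165.] [483. 294. 155.]
165 182 238 [513. 194. 165.] [717. 375. 182.] [561. 327. 173.]
185 215 2634 [516. 190. 185.] [720. 373. 215.] [609. 293. 206.]
215 260 3454 [517. 196. 215.] [718. 372. 260.] [626. 280. 228.]
260 320 288 [592. 283. 260.] [621. 309. 311.] [608. 294. 297.]
((474.7176208496094, 289.67669677734375), (318.8117980957031, 548.4796752929688), 89.56941986083984)
```

View pics/crop0.png

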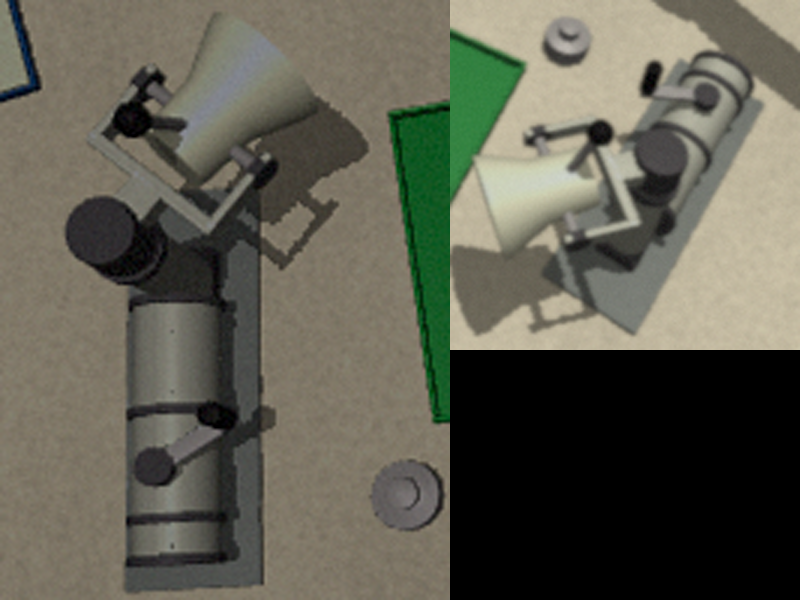

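Run:
```python
from h import *
f=load('top0');o=lambda u,v:(110+u/3,90+v/3)
for nm,p,z in(('grip',(215,412),156),('axis',(155,465),None),('col',(100,232),None),('knob',(131,119),None),('forkL',(148,78),None),('forkR',(265,165),None)):
    print(nm,px(f,*o(*p)).round(1), px(f,*o(*p),z).round(1) if z else '')
q=[px(f,*o(*p),8) for p in((126,590),(263,583),(261,230),(255,205))];print(np.round(q,1))
e=q[2]-q[1];print('plate edge dir',np.degrees(np.arctan2(e[1],e[0])))
C=cloud(f)
# duct axis: points on collars
for v in(200,210,218,222,232,255):
    r=C[v,145:195];r=r[r[:,2]>70];print(v,r.min(0).round(),r.max(0).round(), r[np.argmax(r[:,2])].round())
g=load('scene0')
for nm,p in(('knob',(601,131)),('col',(661,150)),('grip',(653,70)),('axis',(707,95))):
    u,v=340+(p[0]-450)*150/350,220+p[1]*150/350
    print('scene',nm,px(g,u,v).round(1))
print('scene grip z156',px(g,340+(653-450)*150/350,220+66*150/350,156))
```

```text
grip [410.5 274.6 154.5] [410.3 274.2 156. ]
axis [373.6 336.7 108.7] 
col [540.6 343.9 223.8] 
knob [600.7 292.4 306.2] 
forkL [665.3 316.6 211.5] 
forkR [593.2 224.2 209.7] 
[[272.7 394.    8. ]
 [276.1 273.9   8. ]
 [591.9 282.6   8. ]
 [615.5 288.7   8. ]]
plate edge dir 1.5925499177384939
200 [488. 314.  71.] [492. 371.  87.] [488. 335.  87.]
210 [463. 317.  71.] [465. 370.  87.] [463. 349.  87.]
218 [442. 315.  73.] [444. 368.  87.] [442. 338.  87.]
222 [432. 314.  72.] [435. 369.  89.] [432. 345.  89.]
232 [401. 274.  71.] [409. 371. 139.] [401. 281. 139.]
255 [350. 308.  70.] [352. 365.  87.] [350. 335.  87.]
scene knob [611.3 299.1 306.8]
scene col [545.4 345.5 225. ]
scene grip [417.9 283.4 155.8]
scene axis [377.3 343.5 108.2]
scene grip z156 [413.24197086 280.82339733 156.        ]
```

```bash
cat >> h.py <<'E'
if __name__=='__main__':
    s=ctrl.sense();print('t',s['t'],s['tcp_pos'].round(1),s['force'].round(1))
    for a in sys.argv[1:]: print(a,to_tool([float(x) for x in a.split(',')]))
E
python3 h.py 412,277,215
```

```text
t 0.15 [203.1 643.2 182.4] [ 0.4 -0.1 -0.6]
412,277,215 [-0.3095 -0.2864 -0.0321]
```

```bash
R='{"grip":-1,"translation":[-0.31,-0.286,-0.032],"rotation":[0,0,0]}'; python3 -m pendant '[{"grip":-1,"translation":[-0.31,-0.286,-0.032],"rotation":[0,0,0]},{"grip":-1,"translation":[-0.31,-0.286,-0.032],"rotation":[0,0,0]},{"grip":-1,"translation":[-0.31,-0.286,-0.032],"rotation":[0,0,0]},{"grip":-1,"translation":[-0.31,-0.286,-0.032],"rotation":[0,0,0]},{"grip":-1,"translation":[-0.31,-0.286,-0.032],"rotation":[0,0,0]},{"grip":-1,"translation":[-0.31,-0.286,-0.032],"rotation":[0,0,0]},{"grip":-1,"translation":[-0.31,-0.286,-0.032],"rotation":[0,0,0]},{"grip":-1,"translation":[-0.31,-0.286,-0.032],"rotation":[0,0,0]},{"grip":-1,"translation":[-0.31,-0.286,-0.032],"rotation":[0,0,0]},{"grip":-1,"translation":[-0.31,-0.286,-0.032],"rotation":[0,0,0]},{"grip":-1,"translation":[-0.31,-0.286,-0.032],"rotation":[0,0,0]},{"grip":-1,"translation":[-0.31,-0.286,-0.032],"rotation":[0,0,0]}]' 20
python3 - <<'E'
from h import *
shot('wrist','w1')
f=load('w1')
s=ctrl.sense();print(s['tcp_pos'],proj(f,(412,277,156)),proj(f,(375,339,109)))
E
```

```text
t: 1.15
tcp_pos: [414.5, 274.4, 215.5]
tcp_rot: [0.156, 0.988, -0.0, 0.0]
force: [0.1, 1.7, -0.3]
finger_gap: 0.997
grip_force: 0.0
[412.97234792 277.00938735 215.29527758] (np.float64(320.8261473370476), np.float64(201.1840112443945)) (np.float64(365.68230337481947), np.float64(140.04002721247525))
```

View pics/w1.png

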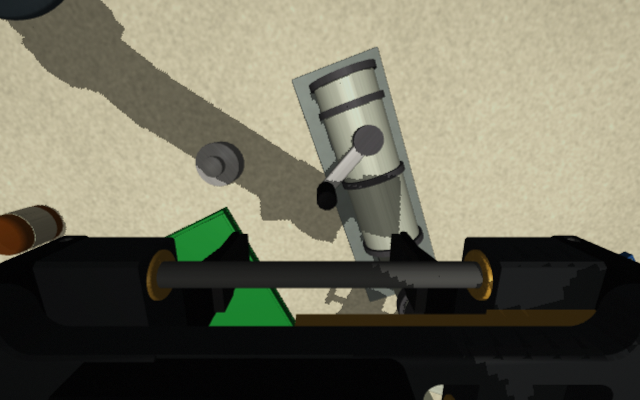

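The wrist view shows the damper grip top at about (325,187) and its axis boss at (368,139), with the grip between the fingers.

```bash
python3 - <<'E'
from h import *
f=load('w1')
C=cloud(f)
m=(C[...,2]>148)&(C[...,2]<162)&(f['d']>0);m[:,:290]=0;m[:,360:]=0;m[230:]=0
q=C[m];print(len(q),q.min(0),q.max(0))
print('grip',px(f,325,186,156),'axis',px(f,368,139,109),px(f,368,139))
a,b,c=px(f,293,80,8),px(f,378,47,8),px(f,344,240,8);print(a,b,np.degrees(np.arctan2(*(b-a)[:2])))
E
python3 h.py 411,278,116
```

```text
343 [403.34246198 272.85909023 148.43846535] [422.36544801 292.35240546 158.91382993]
grip [399.2085022 285.2309091 156.       ] axis [374.7199237  341.61404484 109.        ] [374.6689288  341.53826018 109.52817686]
[279.82470309 281.56293281   8.        ] [276.46436772 399.12387803   8.        ] -1.6372837496569759
t 1.2 [413.  277.  215.3] [ 0.3 -0.   0.6]
411,278,116 [0.0021 0.0003 0.0993]
```

```bash
python3 h.py 412.5,282,117; python3 -m pendant '[{"grip":-1,"translation":[0.002,0.005,0.05],"rotation":[0,0,0]},{"grip":-1,"translation":[0.002,0.005,0.05],"rotation":[0,0,0]},{"grip":-1,"translation":[0.002,0.005,0.098],"rotation":[0,0,0]},{"grip":-1,"translation":[0.002,0.005,0.098],"rotation":[0,0,0]},{"grip":-1,"translation":[0.002,0.005,0.098],"rotation":[0,0,0]},{"grip":1,"translation":[0.002,0.005,0.098],"rotation":[0,0,0]},{"grip":1,"translation":[0.002,0.005,0.098],"rotation":[0,0,0]},{"grip":1,"translation":[0.002,0.005,0.098],"rotation":[0,0,0]},{"grip":1,"translation":[0.002,0.005,0.098],"rotation":[0,0,0]},{"grip":1,"translation":[0.002,0.005,0.098],"rotation":[0,0,0]},{"grip":1,"translation":[0.002,0.005,0.098],"rotation":[0,0,0]},{"grip":1,"translation":[0.002,0.005,0.098],"rotation":[0,0,0]}]' 15; python3 h.py 397,275.1,117 379,271.5,117 372,271.5,117
```

```text
t 1.2 [413.  277.  215.3] [ 0.3 -0.   0.6]
412.5,282,117 [0.0019 0.0046 0.0983]
t: 2.2
tcp_pos: [412.4, 283.1, 117.6]
tcp_rot: [0.152, 0.988, 0.0, 0.0]
force: [0.4, 0.3, -0.5]
finger_gap: 0.556
grip_force: 0.0
t 2.2 [412.4 283.1 117.6] [ 0.4  0.3 -0.5]
397,275.1,117 [ 0.0123 -0.0123  0.0006]
379,271.5,117 [ 0.0284 -0.0211  0.0006]
372,271.5,117 [ 0.0351 -0.0232  0.0006]
```

```bash
python3 -m pendant '[{"grip":1,"translation":[0,0,0],"rotation":[0,0,0]},{"grip":1,"translation":[0,0,0],"rotation":[0,0,0]},{"grip":1,"translation":[0,0,0],"rotation":[0,0,0]},{"grip":1,"translation":[0,0,0],"rotation":[0,0,0]},{"grip":1,"translation":[0,0,0],"rotation":[0,0,0]},{"grip":1,"translation":[0,0,0],"rotation":[0,0,0]},{"grip":1,"translation":[0,0,0],"rotation":[0,0,0]},{"grip":1,"translation":[0,0,0],"rotation":[0,0,0]},{"grip":1,"translation":[0,0,0],"rotation":[0,0,0]},{"grip":1,"translation":[0,0,0],"rotation":[0,0,0]}]'; python3 h.py
```

```text
t: 3.03
tcp_pos: [412.3, 283.1, 117.2]
tcp_rot: [0.152, 0.988, 0.0, -0.0]
force: [0.0, -0.3, 1.3]
finger_gap: 0.009
grip_force: 0.0
t 3.0333 [412.3 283.1 117.2] [ 0.  -0.3  1.3]
```

Run:
```python
from h import *
shot('wrist','w2');shot('scene','s2');shot('top','t2')
a=cv2.resize(load('w2')['im'][0:300,120:520],(400,300));b=cv2.resize(load('s2')['im'][200:350,360:560],(800,600))[:,:400]
c=cv2.resize(load('t2')['im'][190:290,110:230],(400,300)) 
o=np.zeros((600,800,3),'u1');o[:300,:400]=a;o[300:,:400]=c;o[:,400:]=cv2.resize(load('s2')['im'][200:350,390:490],(400,600));cv2.imwrite('pics/c2.png',o)
```

```text
(no output)
```

View pics/c2.png

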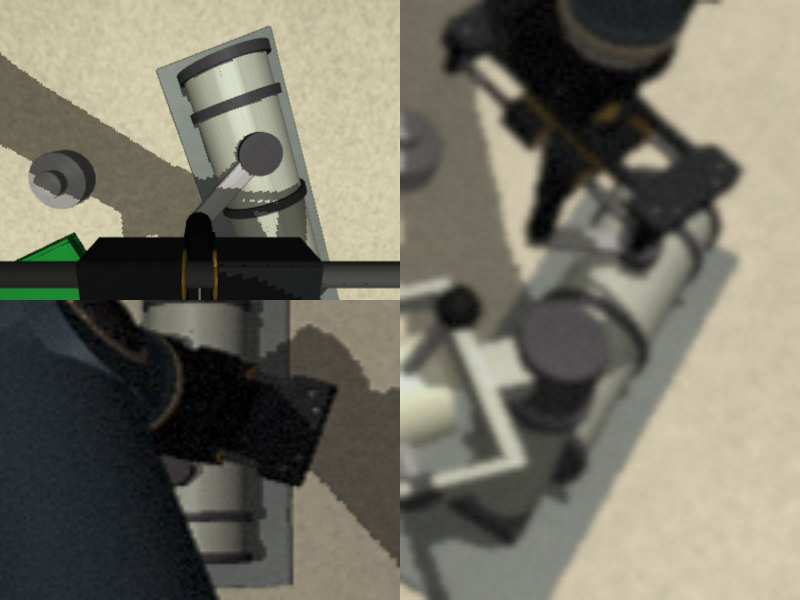

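The wrist view shows the grip at about (200,222) in the crop, squeezed out on the camera side of the shut fingers. I'll relocate it.

Run:
```python
from h import *
f=load('w2');C=cloud(f)
s=ctrl.sense();r=R.from_quat(s['tcp_rot'])
print(f['E'][:3,3], proj(f,s['tcp_pos']),proj(f,(375,341.5,109)), 'cam in tool',r.inv().apply(f['E'][:3,3]-s['tcp_pos']))
u,v=120+200,214
for z in(150,156): print(z,px(f,u,v,z))
print('axis',px(f,120+260,154),px(f,380,154,109))
for v in range(170,240,6): print(v,[tuple(C[v,u].round(0)) for u in(312,320,328)])
```

```text
[342.67841482 305.3340752  319.7716022 ] (np.float64(318.9842242950956), np.float64(225.7646874384153)) (np.float64(379.9706086988212), np.float64(153.12574321763407)) cam in tool [  73.12054564    0.32483148 -202.52156644]
150 [393.83315055 289.58315808 150.        ]
156 [392.02526036 290.13982068 156.        ]
axis [375.55078814 341.28961971 109.4369208 ] [375.61907276 341.3643089  109.        ]
170 [(np.float64(386.0), np.float64(283.0), np.float64(9.0)), (np.float64(388.0), np.float64(292.0), np.float64(9.0)), (np.float64(391.0), np.float64(300.0), np.float64(9.0))]
176 [(np.float64(393.0), np.float64(281.0), np.float64(1.0)), (np.float64(394.0), np.float64(290.0), np.float64(10.0)), (np.float64(397.0), np.float64(298.0), np.float64(8.0))]
182 [(np.float64(400.0), np.float64(279.0), np.float64(1.0)), (np.float64(401.0), np.float64(288.0), np.float64(9.0)), (np.float64(403.0), np.float64(296.0), np.float64(10.0))]
188 [(np.float64(406.0), np.float64(276.0), np.float64(2.0)), (np.float64(407.0), np.float64(286.0), np.float64(9.0)), (np.float64(410.0), np.float64(294.0), np.float64(
[... 749 characters left out ...]
.float64(280.0), np.float64(121.0)), (np.float64(404.0), np.float64(286.0), np.float64(125.0)), (np.float64(409.0), np.float64(291.0), np.float64(117.0))]
224 [(np.float64(404.0), np.float64(281.0), np.float64(135.0)), (np.float64(405.0), np.float64(286.0), np.float64(137.0)), (np.float64(408.0), np.float64(291.0), np.float64(131.0))]
230 [(np.float64(403.0), np.float64(281.0), np.float64(147.0)), (np.float64(404.0), np.float64(286.0), np.float64(149.0)), (np.float64(408.0), np.float64(291.0), np.float64(144.0))]
236 [(np.float64(402.0), np.float64(282.0), np.float64(161.0)), (np.float64(404.0), np.float64(286.0), np.float64(161.0)), (np.float64(404.0), np.float64(291.0), np.float64(164.0))]
```

```bash
python3 -m pendant '[{"grip":1,"translation":[0.006,-0.006,0],"rotation":[0,0,0]},{"grip":1,"translation":[0.012,-0.012,0],"rotation":[0,0,0]},{"grip":1,"translation":[0.012,-0.012,0],"rotation":[0,0,0]},{"grip":1,"translation":[0.012,-0.012,0],"rotation":[0,0,0]},{"grip":1,"translation":[0.012,-0.012,0],"rotation":[0,0,0]}]'
python3 - <<'E'
from h import *
shot('wrist','w3')
cv2.imwrite('pics/c3.png',cv2.resize(load('w3')['im'][90:290,220:420],(600,600),interpolation=cv2.INTER_CUBIC))
print(ctrl.sense()['force'])
E
```

```text
t: 3.6
tcp_pos: [397.2, 275.2, 117.4]
tcp_rot: [0.152, 0.988, 0.0, 0.0]
force: [0.2, 1.0, 0.2]
finger_gap: 0.002
grip_force: 0.0
[-0.08679094  0.00177622  1.51965426]
```

View pics/c3.png

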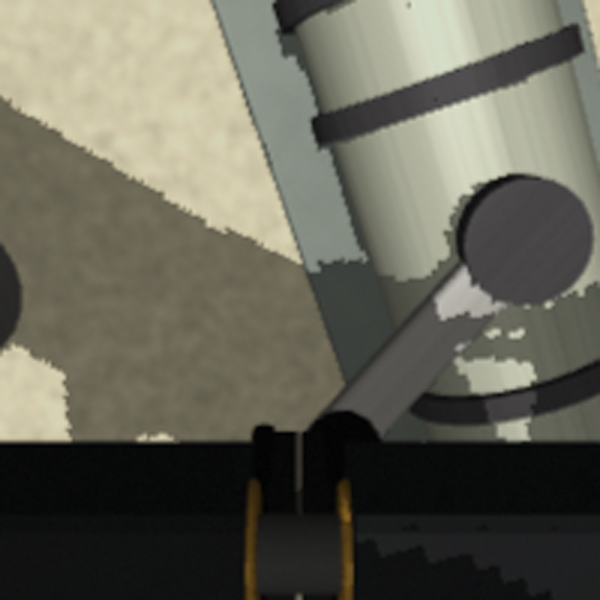

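Run:
```python
from h import *
f=load('w3')
o=lambda u,v:(220+u/3,90+v/3)
ax=px(f,*o(527,240),109);print('axis',ax)
for p in((400,360),(360,400),(345,412)): 
    q=px(f,*o(*p),106);d=q-ax;print(q,px(f,*o(*p)),np.hypot(*d[:2]),np.arctan2(d[0],-d[1]))
C=cloud(f)
for v in range(225,262,4): print(v,[tuple(C[v,u].round(0).astype(int)) for u in range(300,352,6)])
```

```text
axis [375.45966648 341.78718722 109.        ]
[396.79303125 303.53609852 106.        ] [396.39223406 303.50098288 107.23756094] 43.797925061994086 0.5087503003177353
[404.22692118 290.47717304 106.        ] [403.72378534 290.52300418 107.40302245] 58.82408093976013 0.5109873862017391
[406.25577022 285.73353865 106.        ] [404.6585758  285.97149161 110.33911838] 63.956325127738964 0.5023855826797791
225 [(np.int64(430), np.int64(241), np.int64(1)), (np.int64(432), np.int64(248), np.int64(1)), (np.int64(434), np.int64(255), np.int64(0)), (np.int64(436), np.int64(262), np.int64(0)), (np.int64(437), np.int64(269), np.int64(3)), (np.int64(405), np.int64(282), np.int64(102)), (np.int64(404), np.int64(287), np.int64(107)), (np.int64(405), np.int64(292), np.int64(108)), (np.int64(407), np.int64(296), np.int64(108))]
229 [(np.int64(434), np.int64(240), np.int64(1)), (np.int64(436), np.int64(247), np.int64(1)), (np.int64(439), np.int64(253), np.int64(0)), (np.int64(441), np.int64(260), np.int64(2)), (np.int64(443), np.int64(267), np.int64(1)), (np.int64(404), np.int64(282), np.int64(114)), 
[... 2858 characters left out ...]
(391), np.int64(277), np.int64(184)), (np.int64(389), np.int64(281), np.int64(190)), (np.int64(390), np.int64(283), np.int64(189)), (np.int64(365), np.int64(291), np.int64(243)), (np.int64(363), np.int64(293), np.int64(247)), (np.int64(364), np.int64(294), np.int64(247))]
261 [(np.int64(360), np.int64(282), np.int64(249)), (np.int64(366), np.int64(281), np.int64(238)), (np.int64(387), np.int64(275), np.int64(194)), (np.int64(388), np.int64(278), np.int64(194)), (np.int64(389), np.int64(280), np.int64(193)), (np.int64(388), np.int64(284), np.int64(197)), (np.int64(365), np.int64(291), np.int64(245)), (np.int64(363), np.int64(293), np.int64(249)), (np.int64(364), np.int64(294), np.int64(250))]
```

The pictures show that the fingertips really end about 43 mm above the reported TCP: the finger edge is at z≈160 where the TCP reads 117. That explains closing above the 156 mm grip. I'll re-open, centre on (409.5,281), and descend 43 mm further, watching the force.

```bash
python3 h.py 409.5,281,120; python3 -m pendant '[{"grip":-1,"translation":[-0.01,0.009,-0.01],"rotation":[0,0,0]},{"grip":-1,"translation":[-0.01,0.009,-0.01],"rotation":[0,0,0]},{"grip":-1,"translation":[-0.01,0.009,-0.01],"rotation":[0,0,0]},{"grip":-1,"translation":[-0.01,0.009,-0.01],"rotation":[0,0,0]},{"grip":-1,"translation":[-0.01,0.009,-0.01],"rotation":[0,0,0]},{"grip":-1,"translation":[-0.01,0.009,-0.01],"rotation":[0,0,0]},{"grip":-1,"translation":[-0.01,0.009,-0.01],"rotation":[0,0,0]},{"grip":-1,"translation":[-0.01,0.009,-0.01],"rotation":[0,0,0]},{"grip":-1,"translation":[-0.01,0.009,-0.01],"rotation":[0,0,0]},{"grip":-1,"translation":[-0.01,0.009,-0.01],"rotation":[0,0,0]}]'
python3 - <<'E'
from h import *
print(to_tool((409.5,281,77)))
shot('wrist','w4');f=load('w4');s=ctrl.sense();print(s['tcp_pos'],s['finger_gap'])
C=cloud(f)
r=R.from_quat(s['tcp_rot'])
T=r.inv().apply(C.reshape(-1,3)-s['tcp_pos']).reshape(C.shape)
# finger tips: near tool x ~ -10..10, |y|<65
m=(f['d']>0)&(abs(T[...,0])<14)&(abs(T[...,1])>30)&(abs(T[...,1])<65)&(T[...,2]>-100)&(T[...,2]<10)
q=T[m];print(len(q),np.percentile(q,[1,50,99],axis=0).round(1))
E
```

```text
t 3.65 [397.4 275.3 117.4] [-0.1  0.   1.5]
409.5,281,120 [-0.0099  0.009  -0.0026]
t: 4.48
tcp_pos: [409.4, 280.8, 127.2]
tcp_rot: [0.152, 0.988, 0.0, -0.0]
force: [-0.6, 0.2, 0.1]
finger_gap: 0.679
grip_force: 0.0
[-0.      0.0003  0.0502]
[409.43977112 280.78147624 127.23032269] 0.7261800600292303
2131 [[ -9.7 -39.7 -99.6]
 [  9.1  30.1 -76.3]
 [ 11.5  40.3 -41.2]]
```

```bash
python3 -m pendant '[{"grip":-1,"translation":[0,0,0.02],"rotation":[0,0,0]},{"grip":-1,"translation":[0,0,0.035],"rotation":[0,0,0]},{"grip":-1,"translation":[0,0,0.05],"rotation":[0,0,0]},{"grip":-1,"translation":[0,0,0.05],"rotation":[0,0,0]},{"grip":-1,"translation":[0,0,0.05],"rotation":[0,0,0]}]'; python3 -m pendant '[{"grip":1,"translation":[0,0,0],"rotation":[0,0,0]},{"grip":1,"translation":[0,0,0],"rotation":[0,0,0]},{"grip":1,"translation":[0,0,0],"rotation":[0,0,0]},{"grip":1,"translation":[0,0,0],"rotation":[0,0,0]},{"grip":1,"translation":[0,0,0],"rotation":[0,0,0]},{"grip":1,"translation":[0,0,0],"rotation":[0,0,0]},{"grip":1,"translation":[0,0,0],"rotation":[0,0,0]},{"grip":1,"translation":[0,0,0],"rotation":[0,0,0]},{"grip":1,"translation":[0,0,0],"rotation":[0,0,0]},{"grip":1,"translation":[0,0,0],"rotation":[0,0,0]},{"grip":1,"translation":[0,0,0],"rotation":[0,0,0]},{"grip":1,"translation":[0,0,0],"rotation":[0,0,0]}]' 15; python3 h.py 394,274.5,77  378,271.8,77 371,272,77
```

```text
t: 4.95
tcp_pos: [409.1, 280.5, 76.9]
tcp_rot: [0.152, 0.988, -0.001, -0.001]
force: [0.1, 0.4, 0.9]
finger_gap: 0.991
grip_force: 0.0
t: 5.95
tcp_pos: [409.4, 282.5, 77.3]
tcp_rot: [0.152, 0.988, 0.001, 0.0]
force: [-0.5, 4.4, -3.6]
finger_gap: 0.222
grip_force: 15.0
t 5.95 [409.4 282.5  77.3] [-0.5  4.4 -3.6]
394,274.5,77 [ 0.0123 -0.0122  0.0002]
378,271.8,77 [ 0.0268 -0.0196  0.0002]
371,272,77 [ 0.0335 -0.0215  0.0002]
```

```bash
python3 -m pendant '[{"grip":1,"translation":[0.006,-0.006,0],"rotation":[0,0,0]},{"grip":1,"translation":[0.013,-0.011,0],"rotation":[0,0,0]},{"grip":1,"translation":[0.02,-0.015,0],"rotation":[0,0,0]},{"grip":1,"translation":[0.027,-0.018,0],"rotation":[0,0,0]},{"grip":1,"translation":[0.031,-0.0195,0],"rotation":[0,0,0]},{"grip":1,"translation":[0.033,-0.02,0],"rotation":[0,0,0]},{"grip":1,"translation":[0.033,-0.02,0],"rotation":[0,0,0]}]'
```

```text
t: 6.53
tcp_pos: [375.1, 272.8, 77.7]
tcp_rot: [0.153, 0.988, 0.002, 0.003]
force: [6.7, 3.5, -7.4]
finger_gap: 0.221
grip_force: 15.0
```

```bash
python3 -m pendant '[{"grip":1,"translation":[0.004,-0.001,0],"rotation":[0,0,0]},{"grip":1,"translation":[0.006,-0.001,0],"rotation":[0,0,0]},{"grip":1,"translation":[0.006,-0.001,0],"rotation":[0,0,0]}]'
```

```text
t: 6.78
tcp_pos: [373.5, 273.4, 78.3]
tcp_rot: [0.153, 0.988, 0.003, 0.006]
force: [16.2, 1.9, -10.5]
finger_gap: 0.226
grip_force: 15.0
```

Against the shut stop at 16 N. Release and rise.

```bash
python3 -m pendant '[{"grip":-1,"translation":[-0.006,0,0],"rotation":[0,0,0]},{"grip":-1,"translation":[-0.006,0,0],"rotation":[0,0,0]},{"grip":-1,"translation":[-0.006,0,0],"rotation":[0,0,0]},{"grip":-1,"translation":[-0.006,0,0],"rotation":[0,0,0]},{"grip":-1,"translation":[-0.006,0,-0.04],"rotation":[0,0,0]},{"grip":-1,"translation":[-0.006,0,-0.08],"rotation":[0,0,0]},{"grip":-1,"translation":[-0.006,0,-0.12],"rotation":[0,0,0]},{"grip":-1,"translation":[-0.006,0,-0.12],"rotation":[0,0,0]},{"grip":-1,"translation":[-0.006,0,-0.12],"rotation":[0,0,0]},{"grip":-1,"translation":[-0.006,0,-0.12],"rotation":[0,0,0]}]'
python3 - <<'E'
from h import *
shot('wrist','w5')
f=load('w5');s=ctrl.sense();print(s['tcp_pos'])
print(proj(f,(375.5,341.8,109)),proj(f,(377,271.5,106)))
cv2.imwrite('pics/c5.png',cv2.resize(f['im'][60:260,220:420],(600,600),interpolation=cv2.INTER_CUBIC))
E
```

```text
t: 7.62
tcp_pos: [370.7, 270.1, 196.7]
tcp_rot: [0.152, 0.988, -0.0, -0.0]
force: [0.2, -0.0, -0.5]
finger_gap: 0.895
grip_force: 0.0
[370.39851638 269.81688067 195.96053151]
(np.float64(386.8778668764344), np.float64(181.2825967918847)) (np.float64(322.2264338877606), np.float64(201.68168978239157))
```

View pics/c5.png

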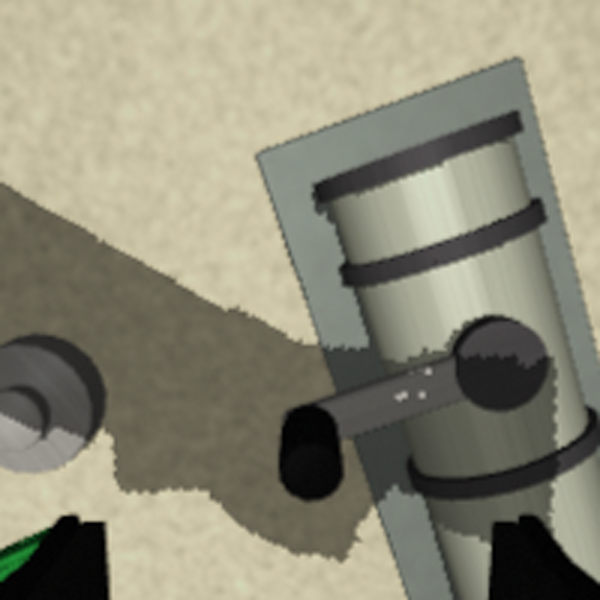

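The lever is square across the duct, parallel to the collars, so the damper is shut. Now the jars.

```bash
cat > j.py <<'E'
from h import *
def jars():
    for n in('top','scene','wrist')[:3]:
        shot(n,'j_'+n);f=load('j_'+n);C=cloud(f);hsv=cv2.cvtColor(f['im'],cv2.COLOR_BGR2HSV)
        m=((hsv[...,0]>=105)&(hsv[...,0]<=125)&(hsv[...,1]>120)&(hsv[...,2]>40)&(f['d']>0)&(C[...,2]>40)&(C[...,2]<80)).astype('u1')
        k,L,st,ce=cv2.connectedComponentsWithStats(m)
        for i in range(1,k):
            p=C[L==i]
            if st[i,4]<60: continue
            zt=np.percentile(p[:,2],95);t=p[p[:,2]>zt-5]
            e=cv2.minEnclosingCircle(t[:,:2].astype('f4'))
            print(n,st[i,4],ce[i].round(0),np.round(e[0],0),'dia',round(2*e[1]),'ztop',round(zt,1))
if __name__=='__main__':
    jars();s=ctrl.sense();print(s['t'],s['tcp_pos'].round(1),s['joints'].round(2),s['finger_gap'].round(2))
    for a in sys.argv[1:]: print(a,to_tool([float(x) for x in a.split(',')]))
E
python3 -m pendant '[{"grip":-1,"translation":[-0.254,-0.4455,0.066],"rotation":[0,0,0]},{"grip":-1,"translation":[-0.254,-0.4455,0.066],"rotation":[0,0,0]},{"grip":-1,"translation":[-0.254,-0.4455,0.066],"rotation":[0,0,0]},{"grip":-1,"translation":[-0.254,-0.4455,0.066],"rotation":[0,0,0]},{"grip":-1,"translation":[-0.254,-0.4455,0.066],"rotation":[0,0,0]},{"grip":-1,"translation":[-0.254,-0.4455,0.066],"rotation":[0,0,0]},{"grip":-1,"translation":[-0.254,-0.4455,0.066],"rotation":[0,0,0]},{"grip":-1,"translation":[-0.254,-0.4455,0.066],"rotation":[0,0,0]},{"grip":-1,"translation":[-0.254,-0.4455,0.066],"rotation":[0,0,0]},{"grip":-1,"translation":[-0.254,-0.4455,0.066],"rotation":[0,0,0]},{"grip":-1,"translation":[-0.254,-0.4455,0.066],"rotation":[0,0,0]},{"grip":-1,"translation":[-0.254,-0.4455,0.066],"rotation":[0,0,0]}]'
python3 -m pendant '[{"grip":-1,"translation":[0,0,0],"rotation":[0,0,0]},{"grip":-1,"translation":[0,0,0],"rotation":[0,0,0]}]'
python3 j.py 478,-231,130
```

```text
t: 8.67
tcp_pos: [474.7, -215.4, 131.3]
tcp_rot: [0.152, 0.988, 0.0, -0.002]
force: [1.0, 0.8, 0.2]
finger_gap: 1.0
grip_force: 0.0
t: 8.83
tcp_pos: [474.1, -216.2, 131.2]
tcp_rot: [0.155, 0.988, -0.001, -0.003]
force: [0.2, 1.8, 0.5]
finger_gap: 1.002
grip_force: 0.0
top 199 [418. 246.] [ 364. -284.] dia 53 ztop 69.9
scene 171 [247. 177.] [ 461. -337.] dia 53 ztop 70.2
scene 179 [268. 196.] [ 480. -230.] dia 51 ztop 70.1
wrist 3129 [209. 112.] [ 366. -282.] dia 55 ztop 68.4
wrist 2421 [301. 210.] [ 478. -232.] dia 55 ztop 68.2
wrist 2429 [194. 223.] [ 460. -339.] dia 56 ztop 68.3Traceback (most recent call last):
  File "j.py", line 14, in <module>
    jars();s=ctrl.sense();print(s['t'],s['tcp_pos'].round(1),s['joints'].round(2),s['finger_gap'].round(2))
                                                                                  ^^^^^^^^^^^^^^^^^^^^^
AttributeError: 'float' object has no attribute 'round'
```

```bash
sed -i "s/,s\['finger_gap'\].round(2)//" j.py; python3 h.py 478,-232,-10; python3 -m pendant '[{"grip":-1,"translation":[-0.0085,-0.0135,0.04],"rotation":[0,0,0]},{"grip":-1,"translation":[-0.0085,-0.0135,0.04],"rotation":[0,0,0]},{"grip":-1,"translation":[-0.0085,-0.0135,0.08],"rotation":[0,0,0]},{"grip":-1,"translation":[-0.0085,-0.0135,0.12],"rotation":[0,0,0]},{"grip":-1,"translation":[-0.0085,-0.0135,0.141],"rotation":[0,0,0]},{"grip":-1,"translation":[-0.0085,-0.0135,0.141],"rotation":[0,0,0]},{"grip":1,"translation":[-0.0085,-0.0135,0.141],"rotation":[0,0,0]},{"grip":1,"translation":[-0.0085,-0.0135,0.141],"rotation":[0,0,0]},{"grip":1,"translation":[-0.0085,-0.0135,0.141],"rotation":[0,0,0]},{"grip":1,"translation":[-0.0085,-0.0135,0.141],"rotation":[0,0,0]},{"grip":1,"translation":[-0.0085,-0.0135,0.141],"rotation":[0,0,0]},{"grip":1,"translation":[-0.0085,-0.0135,0.141],"rotation":[0,0,0]}]' 25
python3 -m pendant '[{"grip":1,"translation":[0,0,0],"rotation":[0,0,0]},{"grip":1,"translation":[0,0,0],"rotation":[0,0,0]},{"grip":1,"translation":[0,0,0],"rotation":[0,0,0]}]'; python3 h.py 667,11.4,130 667,11.4,-3
```

```text
t 8.9833 [ 475.5 -212.1  132.3] [-0.8 -0.1  0.3]
478,-232,-10 [-0.0088 -0.0183  0.1423]
t: 9.98
tcp_pos: [481.0, -230.3, -6.5]
tcp_rot: [0.152, 0.988, -0.0, 0.001]
force: [-0.3, 0.5, 5.3]
finger_gap: 0.633
grip_force: 25.1
t: 10.23
tcp_pos: [481.0, -230.3, -6.5]
tcp_rot: [0.152, 0.988, -0.0, 0.001]
force: [-1.2, 0.8, 6.9]
finger_gap: 0.637
grip_force: 25.0
t 10.2333 [ 481.  -230.3   -6.5] [-1.2  0.8  6.9]
667,11.4,130 [-0.1048  0.2865 -0.1363]
667,11.4,-3 [-0.1046  0.2865 -0.0033]
```

```bash
python3 -m pendant '[{"grip":1,"translation":[0,0,-0.03],"rotation":[0,0,0]},{"grip":1,"translation":[0,0,-0.07],"rotation":[0,0,0]},{"grip":1,"translation":[-0.02,0.05,-0.1],"rotation":[0,0,0]},{"grip":1,"translation":[-0.104,0.2865,-0.1],"rotation":[0,0,0]},{"grip":1,"translation":[-0.104,0.2865,-0.1],"rotation":[0,0,0]},{"grip":1,"translation":[-0.104,0.2865,-0.1],"rotation":[0,0,0]},{"grip":1,"translation":[-0.104,0.2865,-0.1],"rotation":[0,0,0]},{"grip":1,"translation":[-0.104,0.2865,-0.1],"rotation":[0,0,0]},{"grip":1,"translation":[-0.104,0.2865,-0.1],"rotation":[0,0,0]},{"grip":1,"translation":[-0.104,0.2865,-0.1],"rotation":[0,0,0]},{"grip":1,"translation":[-0.104,0.2865,-0.1],"rotation":[0,0,0]},{"grip":1,"translation":[-0.104,0.2865,-0.1],"rotation":[0,0,0]}]'
python3 - <<'E'
from h import *
shot('wrist','w6');shot('scene','s6');s=ctrl.sense();print(s['tcp_pos'],s['force'],s['finger_gap'],to_tool((667,11.4,-0.5)))
c=np.zeros((600,800,3),'u1');c[:400,:640]=load('w6')['im'];c[400:,:]=cv2.resize(load('s6')['im'][160:260,150:550],(800,200));cv2.imwrite('pics/c6.png',c)
E
```

```text
t: 11.23
tcp_pos: [665.3, 14.1, 91.3]
tcp_rot: [0.151, 0.989, -0.0, -0.001]
force: [-0.4, 0.1, -3.0]
finger_gap: 0.639
grip_force: 25.0
[664.39182675  10.67210195  91.81599627] [ 0.37969194 -0.67862104 -2.46161276] 0.636896990759952 [-0.0024  0.0016  0.0923]
```

View pics/c6.png

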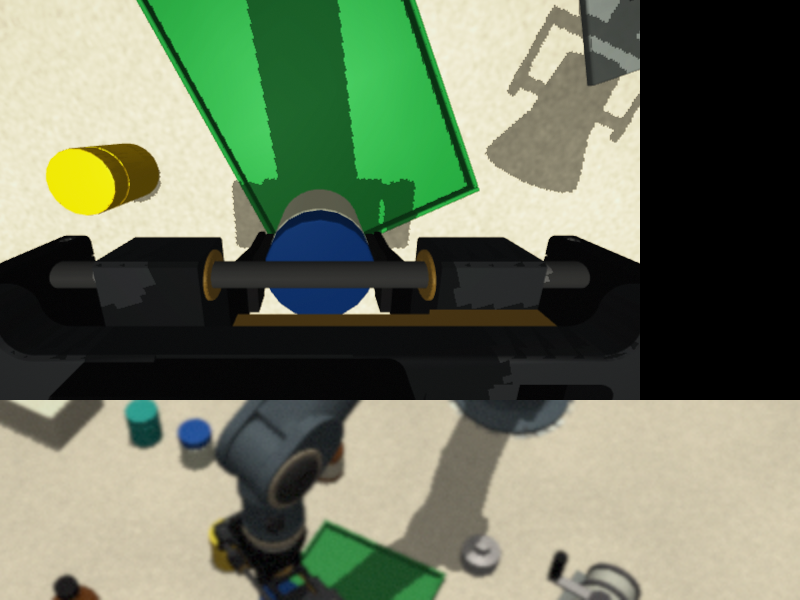

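The jar is held upright over the far end of the tray. Lower and release.

```bash
python3 -m pendant '[{"grip":1,"translation":[-0.002,0.001,0.04],"rotation":[0,0,0]},{"grip":1,"translation":[-0.002,0.001,0.075],"rotation":[0,0,0]},{"grip":1,"translation":[-0.002,0.001,0.092],"rotation":[0,0,0]},{"grip":1,"translation":[-0.002,0.001,0.092],"rotation":[0,0,0]},{"grip":1,"translation":[-0.002,0.001,0.092],"rotation":[0,0,0]}]'; python3 -m pendant '[{"grip":-0.2,"translation":[0,0,0],"rotation":[0,0,0]},{"grip":-0.6,"translation":[0,0,0],"rotation":[0,0,0]},{"grip":-0.6,"translation":[0,0,0],"rotation":[0,0,0]},{"grip":-0.6,"translation":[0,0,0],"rotation":[0,0,0]},{"grip":-0.6,"translation":[0,0,-0.04],"rotation":[0,0,0]},{"grip":-1,"translation":[0,0,-0.08],"rotation":[0,0,0]},{"grip":-1,"translation":[0,0,-0.12],"rotation":[0,0,0]},{"grip":-1,"translation":[0,0,-0.12],"rotation":[0,0,0]}]'; python3 h.py 460,-339,130
```

```text
t: 11.75
tcp_pos: [666.8, 10.5, -0.1]
tcp_rot: [0.154, 0.988, -0.001, -0.001]
force: [-0.6, 0.1, -1.8]
finger_gap: 0.633
grip_force: 25.0
t: 12.42
tcp_pos: [674.0, 11.9, 130.2]
tcp_rot: [0.152, 0.988, 0.002, 0.008]
force: [1.6, -0.6, 0.7]
finger_gap: 0.943
grip_force: 0.0
t 12.4167 [674.   11.9 130.2] [ 1.6 -0.6  0.7]
460,-339,130 [ 0.0983 -0.3991 -0.0037]
```

```bash
python3 -m pendant '[{"grip":-1,"translation":[0.092,-0.397,-0.01],"rotation":[0,0,0]},{"grip":-1,"translation":[0.092,-0.397,-0.01],"rotation":[0,0,0]},{"grip":-1,"translation":[0.092,-0.397,-0.01],"rotation":[0,0,0]},{"grip":-1,"translation":[0.092,-0.397,-0.01],"rotation":[0,0,0]},{"grip":-1,"translation":[0.092,-0.397,-0.01],"rotation":[0,0,0]},{"grip":-1,"translation":[0.092,-0.397,-0.01],"rotation":[0,0,0]},{"grip":-1,"translation":[0.092,-0.397,-0.01],"rotation":[0,0,0]},{"grip":-1,"translation":[0.092,-0.397,-0.01],"rotation":[0,0,0]},{"grip":-1,"translation":[0.092,-0.397,-0.01],"rotation":[0,0,0]},{"grip":-1,"translation":[0.092,-0.397,-0.01],"rotation":[0,0,0]},{"grip":-1,"translation":[0.092,-0.397,-0.01],"rotation":[0,0,0]},{"grip":-1,"translation":[0.092,-0.397,-0.01],"rotation":[0,0,0]}]';python3 -m pendant '[{"grip":-1,"translation":[0,0,0],"rotation":[0,0,0]},{"grip":-1,"translation":[0,0,0],"rotation":[0,0,0]},{"grip":-1,"translation":[0,0,0],"rotation":[0,0,0]}]'
python3 j.py 460,-339,-10
```

```text
t: 13.42
tcp_pos: [459.3, -340.6, 131.2]
tcp_rot: [0.155, 0.988, -0.0, 0.001]
force: [0.2, 0.5, 0.3]
finger_gap: 0.999
grip_force: 0.0
t: 13.67
tcp_pos: [461.9, -336.5, 130.3]
tcp_rot: [0.151, 0.989, 0.0, 0.0]
force: [0.2, -0.1, -1.2]
finger_gap: 0.998
grip_force: 0.0
top 333 [294. 132.] [663.  11.] dia 54 ztop 74.3
scene 160 [279. 168.] [ 368. -278.] dia 51 ztop 71.3
scene 166 [247. 177.] [ 461. -336.] dia 54 ztop 70.4
scene 272 [290. 278.] [667.  13.] dia 54 ztop 74.4
wrist 3354 [346.  83.] [ 366. -283.] dia 55 ztop 68.3
wrist 2464 [316. 201.] [ 460. -340.] dia 55 ztop 68.3
13.8167 [ 461.4 -337.1  130.3] [ 0.12  0.39  0.57  1.87 -0.25  0.96  2.07]
460,-339,-10 [ 0.0007 -0.0022  0.1403]
```

Jar 1 is placed at (665,12) with its top at z≈74, so it stands upright. Grasping the next jar.

```bash
python3 -m pendant '[{"grip":-1,"translation":[0.001,-0.002,0.04],"rotation":[0,0,0]},{"grip":-1,"translation":[0.001,-0.002,0.08],"rotation":[0,0,0]},{"grip":-1,"translation":[0.001,-0.002,0.12],"rotation":[0,0,0]},{"grip":-1,"translation":[0.001,-0.002,0.137],"rotation":[0,0,0]},{"grip":-1,"translation":[0.001,-0.002,0.137],"rotation":[0,0,0]},{"grip":1,"translation":[0.001,-0.002,0.137],"rotation":[0,0,0]},{"grip":1,"translation":[0.001,-0.002,0.137],"rotation":[0,0,0]},{"grip":1,"translation":[0.001,-0.002,0.137],"rotation":[0,0,0]},{"grip":1,"translation":[0.001,-0.002,0.137],"rotation":[0,0,0]},{"grip":1,"translation":[0.001,-0.002,0.137],"rotation":[0,0,0]},{"grip":1,"translation":[0.001,-0.002,0.137],"rotation":[0,0,0]},{"grip":1,"translation":[0.001,-0.002,0.137],"rotation":[0,0,0]}]' 25
python3 -m pendant '[{"grip":1,"translation":[0,0,0],"rotation":[0,0,0]},{"grip":1,"translation":[0,0,0],"rotation":[0,0,0]}]'; python3 h.py 578,-1.5,100 578,-1.5,0
```

```text
t: 14.82
tcp_pos: [459.7, -340.0, -5.7]
tcp_rot: [0.152, 0.988, -0.0, 0.001]
force: [-0.6, 0.7, 4.8]
finger_gap: 0.64
grip_force: 25.0
t: 14.98
tcp_pos: [459.7, -340.0, -5.7]
tcp_rot: [0.152, 0.988, 0.0, 0.001]
force: [-1.7, 1.4, 6.2]
finger_gap: 0.639
grip_force: 25.0
t 14.9833 [ 459.7 -340.    -5.7] [-1.7  1.4  6.2]
578,-1.5,100 [-0.0111  0.3584 -0.1055]
578,-1.5,0 [-0.0109  0.3584 -0.0055]
```

```bash
python3 -m pendant '[{"grip":1,"translation":[0,0,-0.04],"rotation":[0,0,0]},{"grip":1,"translation":[0,0,-0.08],"rotation":[0,0,0]},{"grip":1,"translation":[0,0.03,-0.1],"rotation":[0,0,0]},{"grip":1,"translation":[-0.011,0.3585,-0.1],"rotation":[0,0,0]},{"grip":1,"translation":[-0.011,0.3585,-0.1],"rotation":[0,0,0]},{"grip":1,"translation":[-0.011,0.3585,-0.1],"rotation":[0,0,0]},{"grip":1,"translation":[-0.011,0.3585,-0.1],"rotation":[0,0,0]},{"grip":1,"translation":[-0.011,0.3585,-0.1],"rotation":[0,0,0]},{"grip":1,"translation":[-0.011,0.3585,-0.1],"rotation":[0,0,0]},{"grip":1,"translation":[-0.011,0.3585,-0.1],"rotation":[0,0,0]},{"grip":1,"translation":[-0.011,0.3585,-0.1],"rotation":[0,0,0]},{"grip":1,"translation":[-0.011,0.3585,-0.1],"rotation":[0,0,0]}]'; python3 -m pendant '[{"grip":1,"translation":[0,0,0],"rotation":[0,0,0]},{"grip":1,"translation":[0,0,0],"rotation":[0,0,0]},{"grip":1,"translation":[0,0,0],"rotation":[0,0,0]}]'; python3 h.py 578,-1.5,0.5
```

```text
t: 15.98
tcp_pos: [579.7, 9.8, 92.7]
tcp_rot: [0.146, 0.989, 0.003, 0.0]
force: [0.1, 0.6, -1.8]
finger_gap: 0.633
grip_force: 25.0
t: 16.23
tcp_pos: [576.8, -3.2, 93.3]
tcp_rot: [0.154, 0.988, -0.0, -0.0]
force: [-0.5, 0.5, -0.8]
finger_gap: 0.636
grip_force: 25.0
t 16.2333 [576.8  -3.2  93.3] [-0.5  0.5 -0.8]
578,-1.5,0.5 [-0.0007  0.0021  0.0928]
```

```bash
python3 -m pendant '[{"grip":1,"translation":[-0.001,0.001,0.04],"rotation":[0,0,0]},{"grip":1,"translation":[-0.001,0.001,0.075],"rotation":[0,0,0]},{"grip":1,"translation":[-0.001,0.001,0.093],"rotation":[0,0,0]},{"grip":1,"translation":[-0.001,0.001,0.093],"rotation":[0,0,0]},{"grip":1,"translation":[-0.001,0.001,0.093],"rotation":[0,0,0]}]'; python3 -m pendant '[{"grip":-0.2,"translation":[0,0,0],"rotation":[0,0,0]},{"grip":-0.6,"translation":[0,0,0],"rotation":[0,0,0]},{"grip":-0.6,"translation":[0,0,0],"rotation":[0,0,0]},{"grip":-0.6,"translation":[0,0,0],"rotation":[0,0,0]},{"grip":-0.6,"translation":[0,0,-0.04],"rotation":[0,0,0]},{"grip":-1,"translation":[0,0,-0.08],"rotation":[0,0,0]},{"grip":-1,"translation":[0,0,-0.12],"rotation":[0,0,0]},{"grip":-1,"translation":[0,0,-0.12],"rotation":[0,0,0]},{"grip":-1,"translation":[0,0,-0.12],"rotation":[0,0,0]}]'; python3 h.py 366,-283,130
```

```text
t: 16.65
tcp_pos: [578.0, -2.6, -0.1]
tcp_rot: [0.154, 0.988, -0.001, -0.001]
force: [1.2, 0.5, -0.8]
finger_gap: 0.637
grip_force: 25.0
t: 17.4
tcp_pos: [580.9, -0.5, 123.5]
tcp_rot: [0.152, 0.988, 0.001, 0.003]
force: [-0.8, -0.1, -1.0]
finger_gap: 0.972
grip_force: 0.0
t 17.4 [ 5.809e+02 -5.000e-01  1.235e+02] [-0.8 -0.1 -1. ]
366,-283,130 [ 0.1198 -0.3341 -0.0083]
```

```bash
python3 -m pendant '[{"grip":-1,"translation":[0.119,-0.334,-0.01],"rotation":[0,0,0]},{"grip":-1,"translation":[0.119,-0.334,-0.01],"rotation":[0,0,0]},{"grip":-1,"translation":[0.119,-0.334,-0.01],"rotation":[0,0,0]},{"grip":-1,"translation":[0.119,-0.334,-0.01],"rotation":[0,0,0]},{"grip":-1,"translation":[0.119,-0.334,-0.01],"rotation":[0,0,0]},{"grip":-1,"translation":[0.119,-0.334,-0.01],"rotation":[0,0,0]},{"grip":-1,"translation":[0.119,-0.334,-0.01],"rotation":[0,0,0]},{"grip":-1,"translation":[0.119,-0.334,-0.01],"rotation":[0,0,0]},{"grip":-1,"translation":[0.119,-0.334,-0.01],"rotation":[0,0,0]},{"grip":-1,"translation":[0.119,-0.334,-0.01],"rotation":[0,0,0]},{"grip":-1,"translation":[0.119,-0.334,-0.01],"rotation":[0,0,0]},{"grip":-1,"translation":[0.119,-0.334,-0.01],"rotation":[0,0,0]}]';python3 -m pendant '[{"grip":-1,"translation":[0,0,0],"rotation":[0,0,0]},{"grip":-1,"translation":[0,0,0],"rotation":[0,0,0]},{"grip":-1,"translation":[0,0,0],"rotation":[0,0,0]}]'
python3 j.py 366,-283,-7; python3 -c "
from h import *
f=load('top0');print(px(f,360,250),px(f,360,251,100))"
```

```text
t: 18.4
tcp_pos: [364.9, -282.0, 129.6]
tcp_rot: [0.152, 0.988, 0.001, -0.001]
force: [0.2, 0.1, -0.8]
finger_gap: 1.001
grip_force: 0.0
t: 18.65
tcp_pos: [365.4, -282.2, 130.1]
tcp_rot: [0.151, 0.989, 0.0, -0.0]
force: [0.0, -1.2, -0.4]
finger_gap: 1.0
grip_force: 0.0
top 332 [294. 132.] [663.  11.] dia 54 ztop 73.9
top 348 [300. 164.] [577.  -2.] dia 54 ztop 74.0
top 79 [415. 237.] [ 381. -286.] dia 31 ztop 69.3
scene 153 [279. 168.] [ 368. -281.] dia 52 ztop 70.5
scene 245 [306. 254.] [581.   0.] dia 54 ztop 74.8
scene 280 [290. 278.] [666.  13.] dia 55 ztop 74.8
wrist 2456 [319. 202.] [ 365. -282.] dia 55 ztop 68.3
18.8 [ 365.1 -282.8  130.3] [-0.02  0.2   0.68  2.11 -0.17  0.88  2.02]
366,-283,-7 [-0.001   0.      0.1373]
[ 350.56464513 -145.09218527  100.55506334] [ 348.18909517 -145.03858408  100.        ]
```

```bash
python3 -m pendant '[{"grip":-1,"translation":[0,0,0.04],"rotation":[0,0,0]},{"grip":-1,"translation":[0,0,0.08],"rotation":[0,0,0]},{"grip":-1,"translation":[0,0,0.12],"rotation":[0,0,0]},{"grip":-1,"translation":[0,0,0.136],"rotation":[0,0,0]},{"grip":-1,"translation":[0,0,0.136],"rotation":[0,0,0]},{"grip":1,"translation":[0,0,0.136],"rotation":[0,0,0]},{"grip":1,"translation":[0,0,0.136],"rotation":[0,0,0]},{"grip":1,"translation":[0,0,0.136],"rotation":[0,0,0]},{"grip":1,"translation":[0,0,0.136],"rotation":[0,0,0]},{"grip":1,"translation":[0,0,0.136],"rotation":[0,0,0]},{"grip":1,"translation":[0,0,0.136],"rotation":[0,0,0]},{"grip":1,"translation":[0,0,0.136],"rotation":[0,0,0]}]' 25
python3 -m pendant '[{"grip":1,"translation":[0,0,0],"rotation":[0,0,0]},{"grip":1,"translation":[0,0,0],"rotation":[0,0,0]}]'; python3 h.py 489,-14.5,94
```

```text
t: 19.8
tcp_pos: [365.4, -283.3, -4.8]
tcp_rot: [0.152, 0.988, 0.0, 0.001]
force: [-0.8, 0.7, 7.4]
finger_gap: 0.637
grip_force: 25.0
t: 19.97
tcp_pos: [365.4, -283.3, -4.8]
tcp_rot: [0.152, 0.988, 0.0, 0.001]
force: [-0.8, 1.6, 7.9]
finger_gap: 0.636
grip_force: 25.0
t 19.9667 [ 365.4 -283.3   -4.8] [-0.8  1.6  7.9]
489,-14.5,94 [-0.0371  0.2936 -0.0986]
```

```bash
python3 -m pendant '[{"grip":1,"translation":[0,0,-0.04],"rotation":[0,0,0]},{"grip":1,"translation":[0,0,-0.08],"rotation":[0,0,0]},{"grip":1,"translation":[0,0,-0.12],"rotation":[0,0,0]},{"grip":1,"translation":[-0.037,0.2935,-0.12],"rotation":[0,0,0]},{"grip":1,"translation":[-0.037,0.2935,-0.12],"rotation":[0,0,0]},{"grip":1,"translation":[-0.037,0.2935,-0.12],"rotation":[0,0,0]},{"grip":1,"translation":[-0.037,0.2935,-0.12],"rotation":[0,0,0]},{"grip":1,"translation":[-0.037,0.2935,-0.12],"rotation":[0,0,0]},{"grip":1,"translation":[-0.037,0.2935,-0.12],"rotation":[0,0,0]},{"grip":1,"translation":[-0.037,0.2935,-0.12],"rotation":[0,0,0]},{"grip":1,"translation":[-0.037,0.2935,-0.12],"rotation":[0,0,0]},{"grip":1,"translation":[-0.037,0.2935,-0.12],"rotation":[0,0,0]}]'; python3 -m pendant '[{"grip":1,"translation":[0,0,0],"rotation":[0,0,0]},{"grip":1,"translation":[0,0,0],"rotation":[0,0,0]},{"grip":1,"translation":[0,0,0],"rotation":[0,0,0]}]'; python3 h.py 489,-14.5,1.5
```

```text
t: 20.97
tcp_pos: [489.0, -11.3, 114.0]
tcp_rot: [0.149, 0.989, 0.0, -0.0]
force: [0.1, -1.6, -0.8]
finger_gap: 0.637
grip_force: 25.0
t: 21.22
tcp_pos: [487.6, -16.3, 114.4]
tcp_rot: [0.154, 0.988, -0.0, -0.0]
force: [-0.3, -0.8, -1.4]
finger_gap: 0.635
grip_force: 25.0
t 21.2167 [487.6 -16.3 114.4] [-0.3 -0.8 -1.4]
489,-14.5,1.5 [-0.0009  0.0022  0.1129]
```

```bash
python3 -m pendant '[{"grip":1,"translation":[-0.001,0.001,0.04],"rotation":[0,0,0]},{"grip":1,"translation":[-0.001,0.001,0.08],"rotation":[0,0,0]},{"grip":1,"translation":[-0.001,0.001,0.1],"rotation":[0,0,0]},{"grip":1,"translation":[-0.001,0.001,0.113],"rotation":[0,0,0]},{"grip":1,"translation":[-0.001,0.001,0.113],"rotation":[0,0,0]},{"grip":1,"translation":[-0.001,0.001,0.113],"rotation":[0,0,0]}]'; python3 -m pendant '[{"grip":-0.2,"translation":[0,0,0],"rotation":[0,0,0]},{"grip":-0.6,"translation":[0,0,0],"rotation":[0,0,0]},{"grip":-0.6,"translation":[0,0,0],"rotation":[0,0,0]},{"grip":-0.6,"translation":[0,0,0],"rotation":[0,0,0]},{"grip":-0.6,"translation":[0,0,-0.04],"rotation":[0,0,0]},{"grip":-1,"translation":[0,0,-0.08],"rotation":[0,0,0]},{"grip":-1,"translation":[0,0,-0.12],"rotation":[0,0,0]},{"grip":-1,"translation":[0,0,-0.16],"rotation":[0,0,0]},{"grip":-1,"translation":[0,0,-0.2],"rotation":[0,0,0]},{"grip":-1,"translation":[0,0,-0.2],"rotation":[0,0,0]},{"grip":-1,"translation":[0,0,-0.2],"rotation":[0,0,0]}]'; python3 j.py; python3 h.py 480,200,300
```

```text
t: 21.72
tcp_pos: [489.1, -15.3, 1.1]
tcp_rot: [0.154, 0.988, -0.0, -0.0]
force: [-0.2, -0.2, -1.3]
finger_gap: 0.638
grip_force: 25.0
t: 22.63
tcp_pos: [491.4, -13.6, 204.2]
tcp_rot: [0.152, 0.988, 0.002, 0.003]
force: [-0.5, 0.1, -0.4]
finger_gap: 0.998
grip_force: 0.0
scene 223 [321. 231.] [492. -13.] dia 53 ztop 75.4
scene 252 [306. 254.] [581.   0.] dia 53 ztop 75.0
scene 280 [290. 278.] [667.  13.] dia 55 ztop 74.9
wrist 1624 [319. 188.] [489. -14.] dia 55 ztop 73.4
wrist 1189 [349. 247.] [578.  -2.] dia 54 ztop 73.5
wrist 951 [376. 301.] [665.  13.] dia 55 ztop 73.3
22.7833 [488.5 -13.7 200.3] [-0.59  0.15  0.6   1.97 -0.1   1.05  1.32]
t 22.7833 [488.5 -13.7 200.3] [ 0.2  0.1 -0.3]
480,200,300 [ 0.0726  0.2012 -0.0997]
```

All three jars are standing in the tray, with their tops at z≈73. Now above the hood knob for a close look.

```bash
python3 -m pendant '[{"grip":-1,"translation":[0,0,-0.041],"rotation":[0,0,0]},{"grip":-1,"translation":[0,0,-0.082],"rotation":[0,0,0]},{"grip":-1,"translation":[0,0.01,-0.12],"rotation":[0,0,0]},{"grip":-1,"translation":[-0.018,0.328,-0.13],"rotation":[0,0,0]},{"grip":-1,"translation":[-0.018,0.328,-0.13],"rotation":[0,0,0]},{"grip":-1,"translation":[-0.018,0.328,-0.13],"rotation":[0,0,0]},{"grip":-1,"translation":[-0.018,0.328,-0.13],"rotation":[0,0,0]},{"grip":-1,"translation":[-0.018,0.328,-0.13],"rotation":[0,0,0]},{"grip":-1,"translation":[-0.018,0.328,-0.13],"rotation":[0,0,0]},{"grip":-1,"translation":[-0.018,0.328,-0.13],"rotation":[0,0,0]},{"grip":-1,"translation":[-0.018,0.328,-0.13],"rotation":[0,0,0]},{"grip":-1,"translation":[-0.018,0.328,-0.13],"rotation":[0,0,0]}]';python3 -m pendant '[{"grip":-1,"translation":[0,0,0],"rotation":[0,0,0]},{"grip":-1,"translation":[0,0,0],"rotation":[0,0,0]},{"grip":-1,"translation":[0,0,0],"rotation":[0,0,0]}]'
python3 - <<'E'
from h import *
shot('wrist','w7');f=load('w7');print(ctrl.sense()['tcp_pos'])
C=cloud(f);s=ctrl.sense()
m=(f['d']>0)&(C[...,2]>284)&(C[...,2]<325)&(abs(C[...,0]-605)<40)&(abs(C[...,1]-293)<40)
q=C[m];print(len(q),q.min(0),q.max(0),proj(f,(605,293,298)))
A=np.c_[2*q,np.ones(len(q))];x=np.linalg.lstsq(A,(q**2).sum(1),rcond=None)[0];print('sphere',x[:3],np.sqrt(x[3]+x[:3]@x[:3]))
E
```

```text
t: 23.78
tcp_pos: [604.5, 301.6, 326.5]
tcp_rot: [0.148, 0.989, -0.001, -0.003]
force: [-0.9, 1.1, -0.1]
finger_gap: 0.997
grip_force: 0.0
t: 24.03
tcp_pos: [605.6, 291.3, 330.8]
tcp_rot: [0.154, 0.988, -0.001, -0.0]
force: [-0.0, 0.2, -0.2]
finger_gap: 1.002
grip_force: 0.0
[605.61482676 291.3819195  331.34024653]
702 [594.58361519 284.93431369 293.78094112] [619.40791323 310.25994086 310.49498258] (np.float64(320.78570905519683), np.float64(211.62357423267758))
sphere [607.4211181  297.50376439 296.75398572] 12.574534498016757
```

View pics/w7.png

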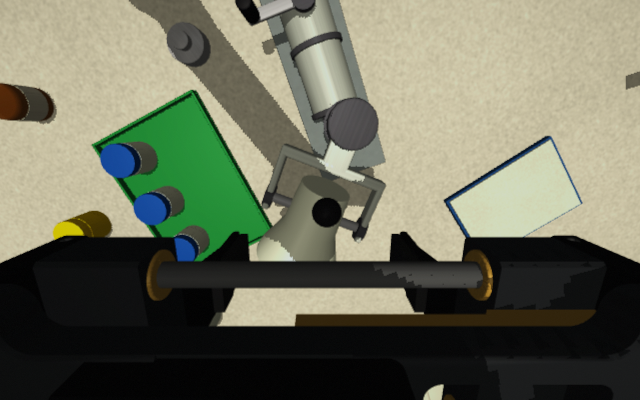

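The knob is clear at (326,212) in the image, the column cap is centred near (352,124), and the hood cone is between the fingers. I'll refine the column axis and work out the path.

Run:
```python
from h import *
f=load('w7');C=cloud(f)
m=(f['d']>0)&(abs(C[...,2]-224.5)<2.5)&(np.hypot(C[...,0]-543,C[...,1]-345)<40)
q=C[m];print(len(q),cv2.minEnclosingCircle(q[:,:2].astype('f4')),q.mean(0))
# tray from earlier wrist pictures
for n in('w6','j_wrist','w7'):
    g=load(n);D=cloud(g);hsv=cv2.cvtColor(g['im'],cv2.COLOR_BGR2HSV)
    m=(hsv[...,0]>=50)&(hsv[...,0]<=75)&(hsv[...,1]>120)&(g['d']>0)&(D[...,2]>15)&(D[...,2]<24)
    q=D[m]; a=np.radians(8.3);c,s=np.cos(a),np.sin(a);L=(q[:,:2]-[571.5,42.8])@np.array([[c,-s],[s,c]])
    print(n,len(q),'local rim',np.percentile(L,[0.5,99.5],axis=0).round(1))
def knob(col,sw,t):
    r=110-48*np.cos(t)+88*np.sin(t); return np.array([col[0]+r*np.sin(sw),col[1]-r*np.cos(sw),200+48*np.sin(t)+88*np.cos(t)])
col=np.array([543.,345.5]);mid=np.array([571.5,42.8])
d=mid-col;sw=np.arctan2(d[0],-d[1]);t=np.arctan2(195,np.hypot(*d)-110);print('target',sw,t,knob(col,sw,t))
k0=np.array([607.4,297.5,296.8]);e=k0[:2]-col;print('now',np.arctan2(e[0],-e[1]),.4995+np.arcsin((np.hypot(*e)-110)/100.2))
r=R.from_quat(ctrl.sense()['tcp_rot']);p=ctrl.sense()['tcp_pos'];print('to grasp',to_tool(k0+[0,0,-57]))
s0=np.arctan2(e[0],-e[1]);t0=.2
for i in range(1,11):
    w=i/10;k=knob(col,s0+(sw-s0)*w,t0+(t-t0)*w);print(k.round(1),(r.inv().apply(k-k0)/1000).round(3))
```

```text
1937 ((546.3912963867188, 346.8184814453125), 26.75981903076172) [545.72408579 346.71523697 225.85797015]
w6 3756 local rim [[-130.6 -103.8]
 [ 145.2  104.3]]
j_wrist 1863 local rim [[-142.7 -103.8]
 [ 143.5  104.1]]
w7 1233 local rim [[-142.2 -103.3]
 [ 143.8  105.9]]
target 0.09387588468942086 0.7878690830447062 [555.98476554 207.58812176 296.09634058]
now 0.9302832569175664 0.19878415227441537
to grasp [0.0001 0.0064 0.0915]
[607.5 288.4 297.4] [-0.003 -0.009 -0.001]
[606.5 279.1 298.6] [-0.005 -0.018 -0.002]
[604.4 269.5 299.5] [-0.006 -0.028 -0.003]
[601.1 259.8 300. ] [-0.005 -0.038 -0.003]
[596.6 250.1 300.2] [-0.004 -0.048 -0.003]
[590.9 240.6 300.1] [-0.002 -0.059 -0.003]
[584.  231.4 299.6] [ 0.002 -0.07  -0.003]
[575.8 222.8 298.8] [ 0.007 -0.081 -0.002]
[566.5 214.8 297.6] [ 0.014 -0.091 -0.001]
[556.  207.6 296.1] [ 0.022 -0.101  0.001]
```

```bash
python3 -m pendant '[{"grip":-1,"translation":[0,0.0065,0.03],"rotation":[0,0,0]},{"grip":-1,"translation":[0,0.0065,0.06],"rotation":[0,0,0]},{"grip":-1,"translation":[0,0.0065,0.0915],"rotation":[0,0,0]},{"grip":-1,"translation":[0,0.0065,0.0915],"rotation":[0,0,0]},{"grip":1,"translation":[0,0.0065,0.0915],"rotation":[0,0,0]},{"grip":1,"translation":[0,0.0065,0.0915],"rotation":[0,0,0]},{"grip":1,"translation":[0,0.0065,0.0915],"rotation":[0,0,0]},{"grip":1,"translation":[0,0.0065,0.0915],"rotation":[0,0,0]},{"grip":1,"translation":[0,0.0065,0.0915],"rotation":[0,0,0]},{"grip":1,"translation":[0,0.0065,0.0915],"rotation":[0,0,0]},{"grip":1,"translation":[0,0.0065,0.0915],"rotation":[0,0,0]},{"grip":1,"translation":[0,0.0065,0.0915],"rotation":[0,0,0]}]' 20; python3 -m pendant '[{"grip":1,"translation":[0,0,0],"rotation":[0,0,0]},{"grip":1,"translation":[0,0,0],"rotation":[0,0,0]},{"grip":1,"translation":[0,0,0],"rotation":[0,0,0]},{"grip":1,"translation":[0,0,0],"rotation":[0,0,0]}]'; python3 h.py 557.5,208.7,239.5
```

```text
t: 25.08
tcp_pos: [607.5, 299.8, 240.1]
tcp_rot: [0.152, 0.988, 0.0, 0.0]
force: [-0.4, -0.3, -0.6]
finger_gap: 0.475
grip_force: 0.0
t: 25.42
tcp_pos: [607.3, 297.9, 239.8]
tcp_rot: [0.153, 0.988, -0.001, -0.0]
force: [-1.5, -3.8, 0.6]
finger_gap: 0.276
grip_force: 20.0
t 25.4167 [607.3 297.9 239.8] [-1.5 -3.8  0.6]
557.5,208.7,239.5 [ 0.0205 -0.1001  0.0005]
```

```bash
python3 -m pendant '[{"grip":1,"translation":[-0.003,-0.009,-0.001],"rotation":[0,0,0]},{"grip":1,"translation":[-0.005,-0.018,-0.002],"rotation":[0,0,0]},{"grip":1,"translation":[-0.006,-0.028,-0.003],"rotation":[0,0,0]},{"grip":1,"translation":[-0.005,-0.038,-0.003],"rotation":[0,0,0]},{"grip":1,"translation":[-0.004,-0.048,-0.003],"rotation":[0,0,0]},{"grip":1,"translation":[-0.002,-0.058,-0.003],"rotation":[0,0,0]}]'; python3 h.py 557.5,208.7,239.5
```

```text
t: 25.92
tcp_pos: [593.8, 249.6, 244.7]
tcp_rot: [0.151, 0.989, 0.006, 0.003]
force: [3.6, 7.5, 2.0]
finger_gap: 0.285
grip_force: 20.0
t 25.9167 [593.8 249.6 244.7] [3.6 7.5 2. ]
557.5,208.7,239.5 [ 0.0225 -0.0499  0.0046]
```

```bash
python3 -m pendant '[{"grip":1,"translation":[0.004,-0.011,0],"rotation":[0,0,0]},{"grip":1,"translation":[0.009,-0.022,0.001],"rotation":[0,0,0]},{"grip":1,"translation":[0.015,-0.032,0.002],"rotation":[0,0,0]},{"grip":1,"translation":[0.023,-0.042,0.0035],"rotation":[0,0,0]},{"grip":1,"translation":[0.023,-0.042,0.0035],"rotation":[0,0,0]},{"grip":1,"translation":[0.023,-0.042,0.0035],"rotation":[0,0,0]}]'; python3 h.py 557.5,208.7,239.5
```

```text
t: 26.42
tcp_pos: [557.6, 213.1, 241.3]
tcp_rot: [0.152, 0.988, 0.003, 0.001]
force: [-2.8, 3.1, 8.6]
finger_gap: 0.28
grip_force: 20.0
t 26.4167 [557.6 213.1 241.3] [-2.8  3.1  8.6]
557.5,208.7,239.5 [-0.0012 -0.0042  0.0018]
```

```bash
python3 -m pendant '[{"grip":1,"translation":[-0.001,-0.005,0.001],"rotation":[0,0,0]},{"grip":1,"translation":[-0.001,-0.005,0.001],"rotation":[0,0,0]},{"grip":1,"translation":[-0.001,-0.005,0.001],"rotation":[0,0,0]}]'; python3 h.py 557.5,208.7,239.5;  python3 -m pendant '[{"grip":-1,"translation":[0,0,0],"rotation":[0,0,0]},{"grip":-1,"translation":[0,0,0],"rotation":[0,0,0]},{"grip":-1,"translation":[0,0,0],"rotation":[0,0,0]},{"grip":-1,"translation":[0,0,0],"rotation":[0,0,0]},{"grip":-1,"translation":[0,0,0],"rotation":[0,0,0]},{"grip":-1,"translation":[0,0,-0.04],"rotation":[0,0,0]},{"grip":-1,"translation":[0,0,-0.08],"rotation":[0,0,0]},{"grip":-1,"translation":[0,0,-0.1],"rotation":[0,0,0]},{"grip":-1,"translation":[0,0,-0.1],"rotation":[0,0,0]},{"grip":-1,"translation":[0,0,-0.1],"rotation":[0,0,0]},{"grip":-1,"translation":[0,0,-0.1],"rotation":[0,0,0]}]'
cat > k.py <<'E'
from h import *
n=sys.argv[1];x0=[float(v) for v in sys.argv[2].split(',')]
shot('wrist',n);f=load(n);C=cloud(f);s=ctrl.sense()
m=(f['d']>0)&(C[...,2]>284)&(C[...,2]<325)&(abs(C[...,0]-x0[0])<40)&(abs(C[...,1]-x0[1])<40)
q=C[m];A=np.c_[2*q,np.ones(len(q))];x=np.linalg.lstsq(A,(q**2).sum(1),rcond=None)[0];k=x[:3];print('sphere',k,np.sqrt(x[3]+k@k),len(q))
m=(f['d']>0)&(abs(C[...,2]-224.5)<2.5)&(np.hypot(C[...,0]-543,C[...,1]-345)<40)
c=C[m];print('col',len(c),cv2.minEnclosingCircle(c[:,:2].astype('f4')))
col=np.array([545.5,346.6]);mid=np.array([572,43]);e=k[:2]-col;d=mid-col
print('sw',np.arctan2(e[0],-e[1]),'want',np.arctan2(d[0],-d[1]),'tilt',.4995+np.arcsin((np.hypot(*e)-110)/100.2),'want',np.arctan2(195,np.hypot(*d)-110))
print('to grasp',to_tool(k+[0,0,-57]))
E
python3 k.py w8 557,209
```

```text
t: 26.67
tcp_pos: [558.0, 207.9, 239.7]
tcp_rot: [0.152, 0.988, 0.002, 0.001]
force: [0.2, 4.0, 6.4]
finger_gap: 0.283
grip_force: 20.0
t 26.6667 [558.  207.9 239.7] [0.2 4.  6.4]
557.5,208.7,239.5 [0.0007 0.0006 0.0002]
t: 27.58
tcp_pos: [556.2, 205.2, 337.2]
tcp_rot: [0.152, 0.988, -0.001, -0.001]
force: [-0.1, 0.3, -0.2]
finger_gap: 0.975
grip_force: 0.0
sphere [558.17760762 207.73386057 297.18035435] 12.614012354440044 664
col 1752 ((546.2556762695312, 346.4150085449219), 27.03004264831543)
sw 0.09104135872491316 want 0.08706523823510723 tilt 0.7977507359197133 want 0.7860284482885264
to grasp [-0.0016  0.0033  0.0965]
```

View pics/w8.png

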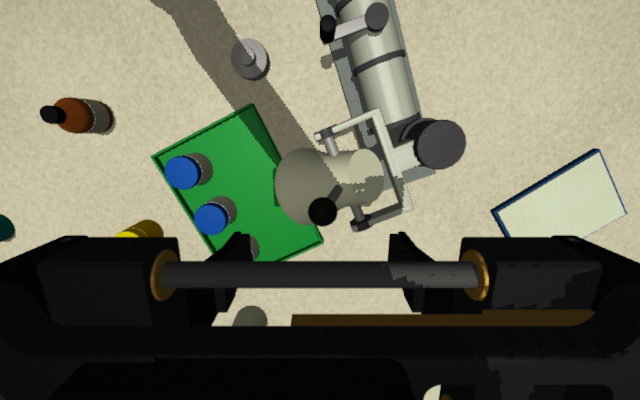

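The hood is now aimed: swivel is off by 0.004 and tilt by 0.012 rad. I'll check the jars and move back over the damper.

```bash
python3 -m pendant '[{"grip":-1,"translation":[0.04,0.002,0],"rotation":[0,0,0]},{"grip":-1,"translation":[0.08,0.004,0],"rotation":[0,0,0]},{"grip":-1,"translation":[0.12,0.006,0.01],"rotation":[0,0,0]},{"grip":-1,"translation":[0.16,0.008,0.04],"rotation":[0,0,0]},{"grip":-1,"translation":[0.19,0.01,0.08],"rotation":[0,0,0]},{"grip":-1,"translation":[0.19,0.01,0.12],"rotation":[0,0,0]},{"grip":-1,"translation":[0.19,0.01,0.15],"rotation":[0,0,0]},{"grip":-1,"translation":[0.19,0.01,0.15],"rotation":[0,0,0]},{"grip":-1,"translation":[0.19,0.01,0.15],"rotation":[0,0,0]},{"grip":-1,"translation":[0.19,0.01,0.15],"rotation":[0,0,0]},{"grip":-1,"translation":[0.19,0.01,0.15],"rotation":[0,0,0]}]'; python3 j.py 377,271.8,78
python3 - <<'E'
from h import *
f=load('j_wrist');C=cloud(f)
m=(f['d']>0)&(C[...,2]>112)&(C[...,2]<160)&(np.hypot(C[...,0]-377,C[...,1]-272)<25)
q=C[m];print(len(q),np.percentile(q,[2,50,98],axis=0).round(1))
E
```

```text
t: 28.55
tcp_pos: [380.8, 273.3, 190.7]
tcp_rot: [0.153, 0.988, 0.002, 0.001]
force: [0.2, -0.2, -0.5]
finger_gap: 0.998
grip_force: 0.0
top 329 [294. 132.] [663.  11.] dia 53 ztop 74.3
top 346 [300. 164.] [577.  -3.] dia 54 ztop 74.4
top 356 [306. 198.] [487. -15.] dia 54 ztop 74.2
scene 224 [321. 231.] [491. -13.] dia 55 ztop 74.9
scene 245 [306. 254.] [580.  -0.] dia 54 ztop 74.9
scene 279 [290. 278.] [667.  13.] dia 55 ztop 74.4
28.7 [380.  273.  190.2] [-1.04  0.11  0.36  2.02 -0.05  1.02  0.61]
377,271.8,78 [ 0.0027 -0.0024  0.1121]
581 [[368.3 263.5 114.5]
 [374.  273.1 156.2]
 [385.9 281.3 158.2]]
```

```bash
python3 -m pendant '[{"grip":-1,"translation":[0.003,-0.001,0.03],"rotation":[0,0,0]},{"grip":-1,"translation":[0.003,-0.001,0.07],"rotation":[0,0,0]},{"grip":-1,"translation":[0.003,-0.001,0.1],"rotation":[0,0,0]},{"grip":-1,"translation":[0.003,-0.001,0.112],"rotation":[0,0,0]},{"grip":-1,"translation":[0.003,-0.001,0.112],"rotation":[0,0,0]}]'; python3 -m pendant '[{"grip":1,"translation":[0,0,0],"rotation":[0,0,0]},{"grip":1,"translation":[0,0,0],"rotation":[0,0,0]},{"grip":1,"translation":[0,0,0],"rotation":[0,0,0]},{"grip":1,"translation":[0,0,0],"rotation":[0,0,0]},{"grip":1,"translation":[0,0,0],"rotation":[0,0,0]},{"grip":1,"translation":[0,0,0],"rotation":[0,0,0]},{"grip":1,"translation":[0,0,0],"rotation":[0,0,0]},{"grip":1,"translation":[0,0,0],"rotation":[0,0,0]},{"grip":1,"translation":[0,0,0],"rotation":[0,0,0]},{"grip":1,"translation":[0,0,0],"rotation":[0,0,0]},{"grip":1,"translation":[0,0,0],"rotation":[0,0,0]},{"grip":1,"translation":[0,0,0],"rotation":[0,0,0]}]' 20
python3 - <<'E'
from h import *
s=ctrl.sense();r=R.from_quat(s['tcp_rot']);ax=np.array([375.5,341.7]);g=s['tcp_pos'];a0=np.arctan2(g[0]-ax[0],ax[1]-g[1]);print(a0,np.hypot(*(g[:2]-ax)))
for a in list(np.linspace(a0,1.6,12))[1:]+[1.65,1.7]: print(round(a,2),(r.inv().apply(np.array([ax[0]+70*np.sin(a)-g[0],ax[1]-70*np.cos(a)-g[1],0]))/1000).round(4))
E
```

```text
t: 29.12
tcp_pos: [374.2, 271.0, 74.4]
tcp_rot: [0.152, 0.988, -0.002, -0.001]
force: [0.9, 0.8, 0.9]
finger_gap: 1.003
grip_force: 0.0
t: 30.12
tcp_pos: [375.5, 272.4, 76.4]
tcp_rot: [0.152, 0.988, 0.0, 0.0]
force: [0.7, 0.8, -0.1]
finger_gap: 0.22
grip_force: 20.0
0.00028046023312474516 69.28077476592709
0.15 [-0.0097  0.0031  0.    ]
0.29 [-0.0185  0.0082  0.    ]
0.44 [-0.0264  0.0145  0.    ]
0.58 [-0.0334  0.0219  0.    ]
0.73 [-0.0393  0.0302  0.    ]
0.87 [-0.0438  0.0393  0.    ]
1.02 [-0.047  0.049  0.   ]
1.16 [-0.0488  0.059   0.    ]
1.31 [-0.0491  0.0691  0.    ]
1.45 [-0.0479  0.0792  0.    ]
1.6 [-0.0452  0.0891  0.    ]
1.65 [-0.044   0.0923  0.    ]
1.7 [-0.0426  0.0956  0.    ]
```

```bash
python3 -m pendant '[{"grip":1,"translation":[-0.0097,0.003,0],"rotation":[0,0,0]},{"grip":1,"translation":[-0.0185,0.008,0],"rotation":[0,0,0]},{"grip":1,"translation":[-0.0265,0.0145,0],"rotation":[0,0,0]},{"grip":1,"translation":[-0.0335,0.022,0],"rotation":[0,0,0]},{"grip":1,"translation":[-0.0395,0.03,0],"rotation":[0,0,0]},{"grip":1,"translation":[-0.044,0.039,0],"rotation":[0,0,0]},{"grip":1,"translation":[-0.047,0.049,0],"rotation":[0,0,0]},{"grip":1,"translation":[-0.049,0.059,0],"rotation":[0,0,0]},{"grip":1,"translation":[-0.049,0.069,0],"rotation":[0,0,0]},{"grip":1,"translation":[-0.048,0.079,0],"rotation":[0,0,0]},{"grip":1,"translation":[-0.046,0.088,0],"rotation":[0,0,0]},{"grip":1,"translation":[-0.0455,0.09,0],"rotation":[0,0,0]}]'; python3 -m pendant '[{"grip":1,"translation":[0,0.001,0],"rotation":[0,0,0]},{"grip":1,"translation":[0,0.002,0],"rotation":[0,0,0]},{"grip":1,"translation":[0,0.002,0],"rotation":[0,0,0]}]'
```

```text
t: 31.12
tcp_pos: [448.7, 341.7, 76.4]
tcp_rot: [0.153, 0.988, -0.002, 0.002]
force: [5.1, -7.0, 1.3]
finger_gap: 0.227
grip_force: 20.0
t: 31.37
tcp_pos: [448.7, 342.7, 76.4]
tcp_rot: [0.153, 0.988, -0.002, 0.001]
force: [2.0, -6.6, 2.1]
finger_gap: 0.229
grip_force: 20.0
```

```bash
python3 -m pendant '[{"grip":1,"translation":[0.001,0.003,0],"rotation":[0,0,0]},{"grip":1,"translation":[0.001,0.005,0],"rotation":[0,0,0]},{"grip":1,"translation":[0.001,0.005,0],"rotation":[0,0,0]},{"grip":1,"translation":[0.001,0.005,0],"rotation":[0,0,0]}]'
```

```text
t: 31.7
tcp_pos: [448.7, 342.5, 76.2]
tcp_rot: [0.154, 0.988, -0.006, -0.0]
force: [0.4, -15.4, 8.5]
finger_gap: 0.223
grip_force: 20.0
```

At the open stop: 15 N and no further motion. Release, rise and verify.

```bash
python3 -m pendant '[{"grip":-1,"translation":[0,-0.005,0],"rotation":[0,0,0]},{"grip":-1,"translation":[0,-0.006,0],"rotation":[0,0,0]},{"grip":-1,"translation":[0,-0.006,0],"rotation":[0,0,0]},{"grip":-1,"translation":[0,-0.006,0],"rotation":[0,0,0]},{"grip":-1,"translation":[0,-0.006,0],"rotation":[0,0,0]},{"grip":-1,"translation":[0,-0.006,-0.04],"rotation":[0,0,0]},{"grip":-1,"translation":[0,-0.006,-0.08],"rotation":[0,0,0]},{"grip":-1,"translation":[0,-0.006,-0.12],"rotation":[0,0,0]},{"grip":-1,"translation":[0,-0.006,-0.16],"rotation":[0,0,0]},{"grip":-1,"translation":[0,-0.006,-0.2],"rotation":[0,0,0]},{"grip":-1,"translation":[0,-0.006,-0.25],"rotation":[0,0,0]},{"grip":-1,"translation":[0,-0.006,-0.25],"rotation":[0,0,0]}]'; python3 -m pendant '[{"grip":-1,"translation":[0.02,0,0],"rotation":[0,0,0]},{"grip":-1,"translation":[0.05,0,0],"rotation":[0,0,0]},{"grip":-1,"translation":[0.05,0,0],"rotation":[0,0,0]},{"grip":-1,"translation":[0.05,0,0],"rotation":[0,0,0]}]'; python3 j.py
python3 - <<'E'
from h import *
f=load('j_wrist');C=cloud(f);q=C[(f['d']>0)&(C[...,2]>112)&(C[...,2]<160)&(np.hypot(C[...,0]-445,C[...,1]-342)<25)];print(len(q),np.percentile(q,[2,50,98],axis=0).round(1))
c=np.zeros((600,640,3),'u1');c[:400]=f['im'];c[400:]=cv2.resize(load('j_scene')['im'][150:300,160:640],(640,200));cv2.imwrite('pics/c9.png',c)
E
```

```text
t: 32.7
tcp_pos: [447.9, 348.2, 334.3]
tcp_rot: [0.152, 0.988, 0.005, 0.004]
force: [1.1, 0.3, 0.6]
finger_gap: 0.977
grip_force: 0.0
t: 33.03
tcp_pos: [396.0, 362.2, 326.4]
tcp_rot: [0.15, 0.989, 0.0, -0.0]
force: [-0.2, -0.6, -0.0]
finger_gap: 1.0
grip_force: 0.0
top 323 [294. 132.] [663.  11.] dia 54 ztop 74.0
top 346 [300. 164.] [576.  -3.] dia 54 ztop 74.1
top 354 [306. 198.] [487. -16.] dia 54 ztop 74.2
scene 223 [321. 231.] [491. -13.] dia 54 ztop 75.0
scene 248 [306. 254.] [579.  -1.] dia 55 ztop 75.3
scene 277 [290. 278.] [667.  14.] dia 54 ztop 75.0
33.1833 [398.4 360.4 326.3] [-1.12  0.14  0.35  1.67 -0.05  1.34  0.5 ]
250 [[436.6 336.  114.8]
 [441.9 345.3 155.8]
 [453.7 353.4 158.3]]
```

View pics/c9.png

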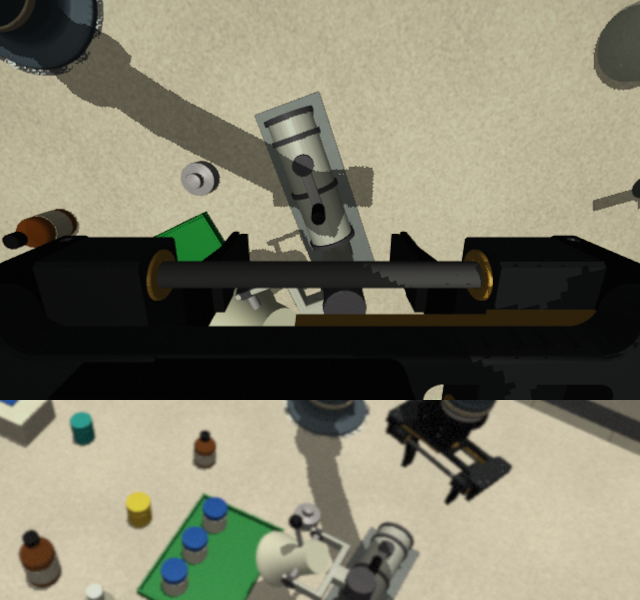

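The picture shows the damper along the duct, the three jars in the tray, the hood aimed at it, and the other things in place. Handing in.

```bash
python3 -c "
from bench import ctrl
print(ctrl.job_done())"
```

```text
the job is handed in; nothing more can be done
None
```

The job is handed in: the damper was shut first, the three jars stand upright in the tray, the hood points at the middle of the tray floor to within about 1°, and the damper was then turned to its open stop, all at about 33 s on the robot's clock.

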